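# Build two folding-wedge supports and check them with the spirit level

## Robot

A 6-joint arm with a two-finger parallel gripper is mounted at the origin on the work surface. World frame = base frame: x ahead of the robot, y to its left, z up, the work surface at z = 0. Lengths are in m, angles in rad, forces in N, time in s.
With the tool pointing down it reaches from about 0.375 to 0.925 m from the base axis. Payload 5.7 kg.
Tool frame: the origin (TCP) lies on the mounting face of the last link; the fingertips stand 173 mm ahead of it and the grasp point (between the pads) lies grasp_offset ahead of it (grasp_offset is the distance from the TCP to the grasp point, in m); z points along the fingers, y is the direction in which the jaws open and shut (so a half turn about z gives the same grasp; the last joint's range is limited). The gripper opens to 85 mm and grips with 20 to 120 N. Pads are 22 mm wide; open, the fingers measure 114 mm over their backs; the gripper's body (76 mm by 85 mm) begins 54 mm behind the grasp point. The pads swing forward as they close: fully open they stand 13 mm farther back than shut.
Start: joints at [-1.358, 0.359, 1.51, -0, 1.272, -0.115], TCP at [0.193, -0.568, 0.405] pointing down, gripper open.
Joint ranges: [-2.97, 2.97], [-1.01, 2.36], [0.21, 2.38], [-0.96, 4.11], [0.2, 2.71], [-2.98, 2.98]. Speed limits (rad/s): [2.39, 2.39, 3.14, 3.14, 3.14, 3.14].

## Interface

Orientations are given as a rotation vector (axis times angle).
In Python, from rig import observe, get_image, close_job, grasp_offset gives the robot as it stands.
- The arm moves only by the tool drive_tool, never from a script. Its arguments are lists of equal length, an entry for each row: "dp": the shift along the tool's x, y, z in m, a list of three; "rot": the turn, a rotation vector about the tool's x, y, z in degrees, a list of three; "claw": the closure, from -1 (fully open) to 1 (shut). A call has 1 to 20 rows; each row is the pose to reach, as a shift and turn from the pose measured when the call began, along the tool's axes at that moment; what a row does not reach only later rows make up. A row lasts 1/10 s, in which the tool goes at most 50 mm and 8.59 degrees, less where a joint would pass 70% of its speed; a pose out of reach is approached as far as the arm can. A call with a gripper value outside its range is refused whole. The fingers move at their own pace and stop on an object; "force" is the grip in N (left out, the last holds). Time passes only in rows, so rows that repeat a pose let the fingers close. It gives the time, the measured TCP pose, the force and the opening at its end, in the units of the state.
- observe(): the state, without advancing time (a new reading comes with each control period).
- get_image(name): name is "scene" or "side" or "wrist"; returns a dict with "image" (400x640x3 uint8, blue, green, red), "fx", "fy", "cx", "cy" (pixels), "rvec" (rotation vector, rad) and "tvec" (3), from world to camera coordinates, as OpenCV has them. Camera axes: x right, y down, z forward; pixel columns grow to the right and rows downward; lengths in m; the calibration is good to about 2 mm. The wrist camera is an equidistant fisheye: a pixel r from the principal point sees the ray r / f radians off the axis. A picture is of the moment at which its call begins. There is no depth.
- close_job(): hands the job in, once; it reports no verdict.
The state is a dict: "time_s": time; "q": joint angles; "qd": joint speeds; "tau": joint torques, N m; "tool_pos": TCP position; "tool_rot": TCP orientation; "force": force on the tool from outside, world axes, zero at the start; "ft_torque": the same for the moment, N m; "finger_gap": finger opening in m.
Only numpy, scipy, OpenCV 4.12 (cv2) and the standard library are available. Lean on these libraries where they do the work, as an engineer would, in place of code of your own. Each camera call takes 0.05 s, during which the arm holds its last target.

## Task

Make ready the two level supports on which the grinder's dressing unit will stand: lay the two long steel wedges squarely one on top of the other, lengthwise in the middle of the long foot plate, with the thick end of the upper over the thin end of the lower so that the top comes out level, and do the same with the two short wedges on the short foot plate. Then set the spirit level upright on its long narrow base across the middles of both supports, resting on both with both supports between its ends, and let go; leave the two slotted packers and the paste tin where they are.

Things in the scene. Friction and masses are not known exactly. Their poses are not given: they have to be found in the camera images.
- long_wedge_1_center (a point): one of two alike long bare-steel taper wedges: 120 long, 40 wide, 14 high at the thin end rising evenly to 26 at the thick end (20 at mid-length), flat underside, top sloping 0.10 rad, dark tie hole near the thick end; 749 g. Starts flat side down on the bench. Point: mid-length, mid-width, 10 above the underside; x along it to the thick end, z square to the underside, up
- long_wedge_2_center (a point): one of two alike long bare-steel taper wedges: 120 long, 40 wide, 14 high at the thin end rising evenly to 26 at the thick end (20 at mid-length), flat underside, top sloping 0.10 rad, dark tie hole near the thick end; 749 g. Starts flat side down on the bench. Point: mid-length, mid-width, 10 above the underside; x along it to the thick end, z square to the underside, up
- short_wedge_1_center (a point): one of two alike short bare-steel taper wedges: 80 long, 40 wide, 14 high at the thin end rising evenly to 26 at the thick end (20 at mid-length), flat underside, top sloping 0.149 rad, dark tie hole near the thick end; 499 g. Starts flat side down on the bench. Point: mid-length, mid-width, 10 above the underside; x along it to the thick end, z square to the underside, up
- short_wedge_2_center (a point): one of two alike short bare-steel taper wedges: 80 long, 40 wide, 14 high at the thin end rising evenly to 26 at the thick end (20 at mid-length), flat underside, top sloping 0.149 rad, dark tie hole near the thick end; 499 g. Starts flat side down on the bench. Point: mid-length, mid-width, 10 above the underside; x along it to the thick end, z square to the underside, up
- long_plate: the longer of two dark steel foot plates, screwed down to the bench: 152 long, 64 wide, 10 thick, flush screws at the corners. Origin: middle of its underside, on the bench top (top face 10 above); x along its length, z up. The plates lie side by side, roughly parallel, middles about 200 apart
- short_plate: the shorter of two dark steel foot plates, screwed down to the bench: 112 long, 64 wide, 10 thick, flush screws at the corners. Origin: middle of its underside, on the bench top (top face 10 above); x along its length, z up. The plates lie side by side, roughly parallel, middles about 200 apart
- spirit_level_center (a point): aluminium box spirit level with black end caps and green vials: 300 long, 28 wide, 45 high, 420 g, standing upright on its 28 wide base. The point is at its centre, 22.5 above the base; x along its length, z up. Two wedges laid head to tail are 40 high, so on the finished supports its base is 50 above the bench
- packer_1_center (a point): flat slotted steel packer (U-shaped, no taper), one of two: 100 long, 50 wide, 20 thick all over, 18 wide slot running in 62 from one end; not needed, leave it. Point: its centre, 10 above the underside; x along it to the open end of the slot
- packer_2_center (a point): flat slotted steel packer (U-shaped, no taper), one of two: 100 long, 50 wide, 20 thick all over, 18 wide slot running in 62 from one end; not needed, leave it. Point: its centre, 10 above the underside; x along it to the open end of the slot
- paste_tin_center (a point): closed round aluminium paste tin, 61 across, 47 high; not needed, leave it. The point is at its centre, half-way up
Things that resemble listed ones, but are neither listed nor needed, are in the scene too. What is shaped like the part that bears short_wedge_2_center but blue is not meant.

How it is judged:
By the outcome, as a careful person would: the job done as asked, in the order asked, and still so for the second after the job is handed in, with the robot touching nothing.
It also fails if it takes over 109 s, if anything falls off the work surface, if the arm or the gripper's body presses on something with over 40 N, if the wrist force passes 120 N, or if a joint passes its speed limit or range.

## Working session

There is one attempt and no reset: what is moved stays moved. The work goes in short steps, Python scripts to look and compute and a tool call to move; the robot and the scene stay as the last step left them, time stands still between calls to the robot, and variables do not carry over. Pictures are saved under pics/ and viewed, and the job is handed in when it is done.

Besides the shell and the picture viewer there is one more tool, called after "Call:" in YAML: its name, and indented under it one key for each argument. drive_tool: Moves the arm, as the interface text tells. Its arguments: {"type":"object","properties":{"dp":{"type":"array","items":{"type":"array","items":{"type":"number"}}},"rot":{"type":"array","items":{"type":"array","items":{"type":"number"}}},"claw":{"type":"array","items":{"type":"number"}},"force":{"type":"number"}},"required":["dp","rot","claw"]}

```bash
ls; mkdir -p pics; python3 - <<'E'
from rig import observe,get_image,grasp_offset
import cv2
print(grasp_offset if not callable(grasp_offset) else grasp_offset()); s=observe(); print(s)
for n in ["scene","side","wrist"]:
    d=get_image(n); cv2.imwrite(f"pics/{n}0.png",d["image"]); print(n,{k:v for k,v in d.items() if k!="image"})
E
```

```text
pics
0.1547
{'time_s': 0.0, 'q': array([-1.35809749e+00,  3.59526331e-01,  1.51145332e+00, -6.26511309e-06,
        1.27250930e+00, -1.15095857e-01]), 'qd': array([-0.00032476, -0.00032957,  0.00076162,  0.00236749,  0.00036007,
        0.00067783]), 'tau': array([-2.98757332e-04, -5.27616298e+01, -2.78615302e+01, -4.80951257e-04,
        1.32399093e-02,  1.07001648e-05]), 'tool_pos': array([ 0.19308905, -0.56769153,  0.40383264]), 'tool_rot': array([-3.09762291e+00, -5.12290435e-01,  1.54606822e-04]), 'force': array([-0.90263561, -0.51760368,  1.32970366]), 'ft_torque': array([-0.0060259 , -0.00577179,  0.03673362]), 'finger_gap': 0.08543357864777319}
scene {'fx': 463.385145438168, 'fy': 463.385145438168, 'cx': 319.64992782806496, 'cy': 194.2800114854424, 'rvec': array([ 1.5031837 ,  2.2324584 , -0.71052837]), 'tvec': array([ 0.16464225, -0.42811733,  1.82634588])}
side {'fx': 479.8633957773164, 'fy': 479.8633957773164, 'cx': 324.26379529176046, 'cy': 200.54787139977643, 'rvec': array([ 0.13179891, -2.86006088,  1.16996552]), 'tvec': array([0.58189744, 0.01856103, 1.36944462])}
wrist {'fx': 309.70691628693146, 'fy': 309.70691628693146, 'cx': 319.5571669720287, 'cy': 199.3548083289954, 'rvec': array([-2.32885443,  1.6679463 ,  0.27592041]), 'tvec': array([-0.59987316, -0.04115253,  0.37965483])}
```

View pics/scene0.png

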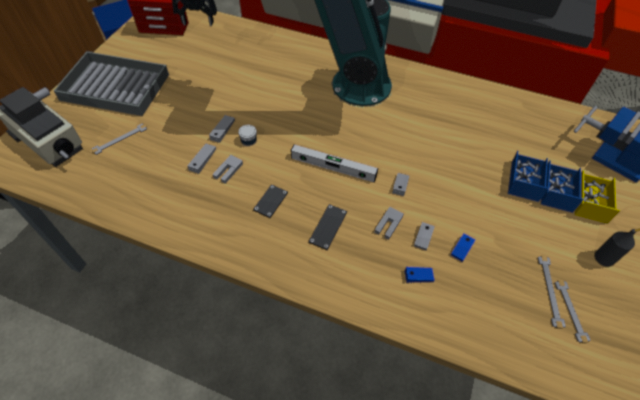

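View pics/side0.png

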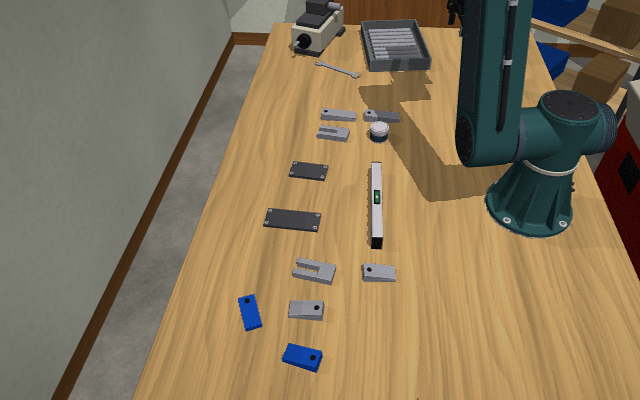

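View pics/wrist0.png

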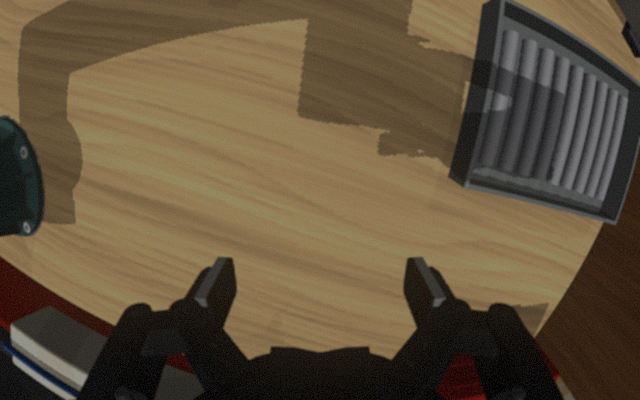

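```bash
cat > h.py <<'E'
import numpy as np,cv2
from scipy.spatial.transform import Rotation as R
from rig import observe,get_image,grasp_offset
def ray(d,p):
    Rm=cv2.Rodrigues(np.array(d["rvec"],float))[0]; t=np.array(d["tvec"],float)
    x=(p[0]-d["cx"])/d["fx"]; y=(p[1]-d["cy"])/d["fy"]
    if d.get("fish"):
        r=np.hypot(x,y); s=np.sin(r)/r if r>1e-9 else 1; v=np.array([x*s,y*s,np.cos(r)])
    else: v=np.array([x,y,1.])
    return -Rm.T@t, Rm.T@(v/np.linalg.norm(v))
def onz(d,p,z):
    c,v=ray(d,p); return c+v*(z-c[2])/v[2]
def tri(obs):
    A=np.zeros((3,3));b=np.zeros(3);L=[]
    for d,p in obs:
        c,v=ray(d,p); P=np.eye(3)-np.outer(v,v); A+=P;b+=P@c;L.append((c,P))
    X=np.linalg.solve(A,b); return X,[np.linalg.norm(P@(X-c)) for c,P in L]
def proj(d,X):
    Rm=cv2.Rodrigues(np.array(d["rvec"],float))[0]; c=Rm@np.array(X)+d["tvec"]
    if d.get("fish"):
        th=np.arctan2(np.hypot(c[0],c[1]),c[2]); n=np.hypot(c[0],c[1]); return np.array([d["cx"]+d["fx"]*th*c[0]/n,d["cy"]+d["fy"]*th*c[1]/n])
    return np.array([d["cx"]+d["fx"]*c[0]/c[2],d["cy"]+d["fy"]*c[1]/c[2]])
def grab(n,save=None):
    d=get_image(n)
    if n=="wrist": d["fish"]=True
    if save:
        cv2.imwrite(f"pics/{save}.png",d["image"]); np.save(f"pics/{save}.npy",d,allow_pickle=True)
    return d
def load(s): return np.load(f"pics/{s}.npy",allow_pickle=True).item()
E
python3 - <<'E'
from h import *
a=grab("scene","s1"); b=grab("side","d1")
names=dict(tin=((247,134),(379,131)),L1=((204,157),(338,115)),L2=((222,128),(381,116)),P1=((228,167),(333,133)),P2=((389,221),(314,270)),S1=((401,183),(379,272)),S2=((424,235),(306,309)),SP=((270,200),(309,171)),LP=((328,227),(292,219)),lev=((334,162),(376,205)))
for k,(p,q) in names.items():
    X,e=tri([(a,p),(b,q)]); print(k,X.round(3),np.round(e,4), onz(a,p,.02)[:2].round(3),onz(b,q,.02)[:2].round(3), np.hypot(*X[:2]).round(3))
im=cv2.resize(b["image"][90:340,220:420],None,fx=2.4,fy=2.4,interpolation=cv2.INTER_CUBIC); cv2.imwrite("pics/d1z.png",im)
im=cv2.resize(a["image"][100:300,180:480],None,fx=2.6,fy=2.6,interpolation=cv2.INTER_CUBIC); cv2.imwrite("pics/s1z.png",im)
w=grab("wrist"); Rm=cv2.Rodrigues(w["rvec"])[0]; c=-Rm.T@w["tvec"]; s=observe(); T=R.from_rotvec(s["tool_rot"]).as_matrix()
print("cam in tool",T.T@(c-s["tool_pos"]), (T.T@Rm.T).round(3)); print(T.round(3))
E
```

```text
tin [ 0.431 -0.279  0.033] [0.0004 0.0004] [ 0.42  -0.286] [ 0.431 -0.295] 0.513
L1 [ 0.573 -0.371  0.023] [0.0001 0.0001] [ 0.571 -0.372] [ 0.573 -0.374] 0.682
L2 [ 0.425 -0.384  0.017] [0.0006 0.0006] [ 0.429 -0.382] [ 0.425 -0.38 ] 0.573
P1 [ 0.581 -0.274  0.02 ] [0.0019 0.0019] [ 0.579 -0.276] [ 0.582 -0.272] 0.642
P2 [0.581 0.287 0.021] [0.0014 0.0014] [0.58  0.286] [0.582 0.288] 0.648
S1 [0.421 0.279 0.018] [0.0005 0.0005] [0.422 0.279] [0.42  0.279] 0.505
S2 [0.588 0.399 0.02 ] [0.0009 0.0009] [0.587 0.399] [0.588 0.4  ] 0.711
SP [ 0.641 -0.092  0.008] [0.0004 0.0004] [ 0.648 -0.088] [ 0.639 -0.079] 0.647
LP [0.665 0.116 0.011] [0.002 0.002] [0.672 0.119] [0.662 0.121] 0.675
lev [0.431 0.048 0.025] [0.004 0.004] [0.423 0.044] [0.433 0.048] 0.434
cam in tool [0.08239149 0.00075543 0.03204163] [[-0.    -0.947 -0.32 ]
 [ 1.    -0.     0.   ]
 [-0.    -0.32   0.947]]
[[ 0.947  0.322 -0.   ]
 [ 0.322 -0.947  0.001]
 [ 0.    -0.001 -1.   ]]
```

View pics/d1z.png

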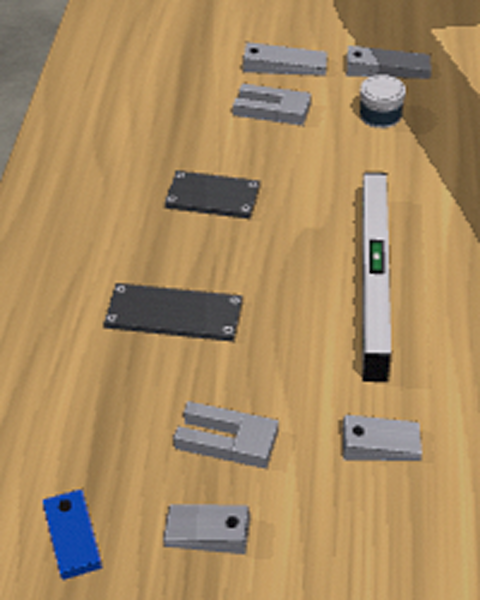

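View pics/s1z.png

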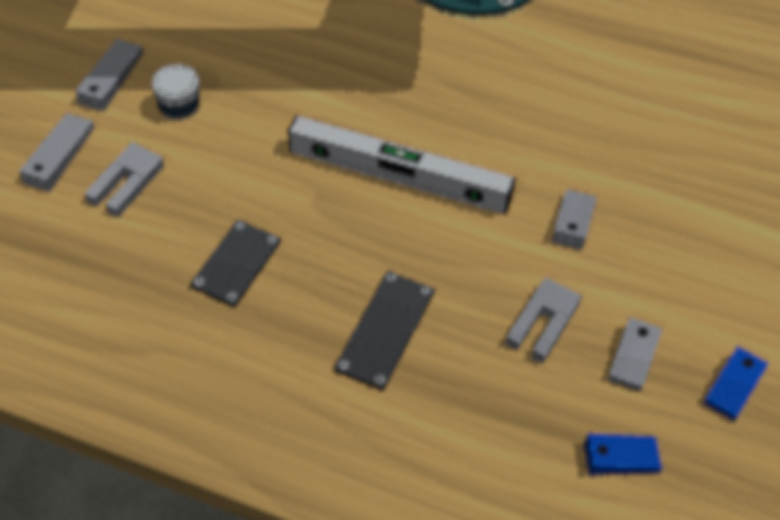

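```bash
cat >> h.py <<'E'
def go(x,y,z,yaw=0.,tilt=0.,tiltlocal=True):
    """print dp/rot for world target; yaw of tool x (deg), tilt (deg) about tool y after"""
    s=observe(); T=R.from_rotvec(s["tool_rot"])
    b=R.from_matrix(np.array([[1,0,0],[0,-1,0],[0,0,-1.]]))
    G=R.from_euler("z",yaw,degrees=True)*b*R.from_euler("y",tilt,degrees=True)
    dp=T.inv().apply(np.array([x,y,z])-s["tool_pos"]); rv=(T.inv()*G).as_rotvec(degrees=True)
    print("t",round(s["time_s"],2),"dp",dp.round(4).tolist(),"rot",rv.round(2).tolist(),"rows>=",int(np.ceil(max(np.linalg.norm(dp)/.05,np.linalg.norm(rv)/8.59))))
def st():
    s=observe(); T=R.from_rotvec(s["tool_rot"]).as_matrix()
    print("t",round(s["time_s"],2),"p",s["tool_pos"].round(4),"yaw",np.degrees(np.arctan2(T[1,0],T[0,0])).round(2),"z",T[:,2].round(4),"F",s["force"].round(1),"gap",round(s["finger_gap"],4),"q",s["q"].round(2))
E
python3 -c "
from h import *
go(.5,-.37,.36,0)"
```

```text
t 0.3 dp [0.3542, -0.0886, 0.0445] rot [-0.04, 0.0, 18.78] rows>= 8
```

Call:
drive_tool:
  dp:
    - [0.354,-0.0886,0.0445]
    - [0.354,-0.0886,0.0445]
    - [0.354,-0.0886,0.0445]
    - [0.354,-0.0886,0.0445]
    - [0.354,-0.0886,0.0445]
    - [0.354,-0.0886,0.0445]
    - [0.354,-0.0886,0.0445]
    - [0.354,-0.0886,0.0445]
    - [0.354,-0.0886,0.0445]
    - [0.354,-0.0886,0.0445]
    - [0.354,-0.0886,0.0445]
  rot:
    - [0,0,18.8]
    - [0,0,18.8]
    - [0,0,18.8]
    - [0,0,18.8]
    - [0,0,18.8]
    - [0,0,18.8]
    - [0,0,18.8]
    - [0,0,18.8]
    - [0,0,18.8]
    - [0,0,18.8]
    - [0,0,18.8]
  claw: [-1,-1,-1,-1,-1,-1,-1,-1,-1,-1,-1]

```text
time_s: 1.4
tool_pos: [0.4989, -0.3707, 0.3601]
tool_rot: [-3.141, 0.002, 0.001]
force: [-0.4, 0.4, -0.3]
finger_gap: 0.0852
```

```bash
python3 -c "
from h import *
st(); grab('wrist','w1'); st()
go(.55,.0,.36,0)"
```

```text
t 1.4 p [ 0.4989 -0.3707  0.3601] yaw -0.07 z [-7.e-04  4.e-04 -1.e+00] F [-0.4  0.4 -0.3] gap 0.0852 q [-0.75  0.43  1.51 -0.    1.2   0.82]
t 1.45 p [ 0.4987 -0.371   0.3601] yaw -0.1 z [-5.e-04  3.e-04 -1.e+00] F [-0.2  0.1 -0.4] gap 0.0854 q [-0.75  0.43  1.51 -0.    1.2   0.82]
t 1.45 dp [0.0506, -0.3711, 0.0002] rot [-0.02, 0.03, -0.1] rows>= 8
```

View pics/w1.png

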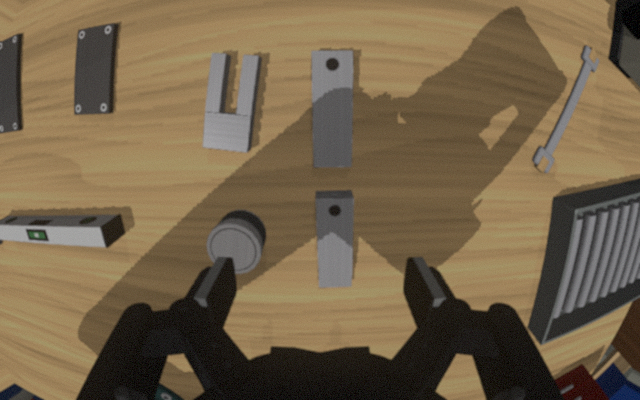

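```bash
cat >> h.py <<'E'
def blobs(d,amin=600,smax=60,vmin=35,vmax=256):
    hsv=cv2.cvtColor(cv2.bilateralFilter(d["image"],5,30,3),cv2.COLOR_BGR2HSV)
    m=((hsv[...,1]<smax)&(hsv[...,2]>=vmin)&(hsv[...,2]<vmax)).astype(np.uint8)*255
    m=cv2.morphologyEx(m,cv2.MORPH_OPEN,np.ones((3,3)))
    cs,_=cv2.findContours(m,cv2.RETR_EXTERNAL,cv2.CHAIN_APPROX_NONE)
    return m,[c.reshape(-1,2) for c in cs if cv2.contourArea(c)>amin]
def rect(d,c,z):
    """contour pixels cast onto z -> (center, (long,short), yaw deg of long side in (-90,90])"""
    P=np.array([onz(d,p,z)[:2] for p in c]); (cx,cy),(w,h),a=cv2.minAreaRect((P*1000).astype(np.float32))
    if w<h: w,h=h,w; a+=90
    a=(a+90)%180-90
    return np.array([cx,cy]),(w,h),a
E
python3 - <<'E'
from h import *
d=load("w1"); m,cs=blobs(d)
for c in cs:
    print(c.mean(0).round(), len(c), [np.round(x,1) for x in rect(d,c,.02)])
cv2.imwrite("pics/m1.png",m)
E
```

```text
[ 57. 229.] 297 [array([428. ,  57.7]), array([337.4,  50.6]), np.float64(-87.0)]
[229. 254.] 289 [array([ 398.5, -252.9]), array([153.6,  65.6]), np.float64(-45.6)]
[334. 238.] 253 [array([ 426.6, -388.1]), array([120.2,  40.3]), np.float64(1.4)]
[589. 258.] 448 [array([ 362.6, -879.5]), array([367.6, 290.9]), np.float64(-81.6)]
[231.  98.] 388 [array([ 580.7, -281.3]), array([99.7, 53.1]), np.float64(-8.6)]
[332. 108.] 306 [array([ 570.9, -384.4]), array([118.2,  40.7]), np.float64(0.8)]
[567. 110.] 298 [array([ 600. , -684.6]), array([185.2,  35.1]), np.float64(-28.7)]
[ 9. 84.] 220 [array([658.3,  91.9]), array([144.6,  61.1]), np.float64(-4.3)]
[630.  55.] 123 [array([ 703.6, -830.7]), array([73.9, 70.4]), np.float64(-10.7)]
[94. 70.] 238 [array([ 639.3, -103.5]), array([106.3,  61.1]), np.float64(-5.2)]
```

View pics/m1.png

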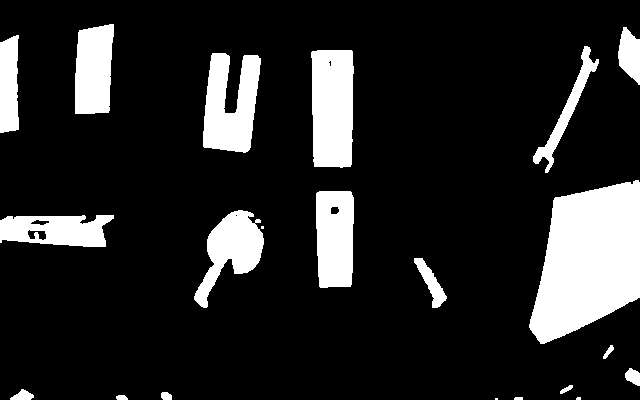

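Call:
drive_tool:
  dp:
    - [0.0506,-0.371,0]
    - [0.0506,-0.371,0]
    - [0.0506,-0.371,0]
    - [0.0506,-0.371,0]
    - [0.0506,-0.371,0]
    - [0.0506,-0.371,0]
    - [0.0506,-0.371,0]
    - [0.0506,-0.371,0]
    - [0.0506,-0.371,0]
    - [0.0506,-0.371,0]
    - [0.0506,-0.371,0]
  rot:
    - [0,0,0]
    - [0,0,0]
    - [0,0,0]
    - [0,0,0]
    - [0,0,0]
    - [0,0,0]
    - [0,0,0]
    - [0,0,0]
    - [0,0,0]
    - [0,0,0]
    - [0,0,0]
  claw: [-1,-1,-1,-1,-1,-1,-1,-1,-1,-1,-1]

```text
time_s: 2.55
tool_pos: [0.5498, -0.0016, 0.3604]
tool_rot: [3.141, -0.005, -0.0]
force: [0.1, -0.1, 0.0]
finger_gap: 0.0852
```

```bash
python3 -c "
from h import *
d=grab('wrist','w2'); st()
m,cs=blobs(d); cv2.imwrite('pics/m2.png',m)
for c in cs:
    print(c.mean(0).round(), len(c), [np.round(x,1) for x in rect(d,c,.02)],[np.round(x,1) for x in rect(d,c,.01)])
"
```

```text
t 2.6 p [ 0.5499 -0.0017  0.3603] yaw -0.22 z [-4.e-04 -1.e-04 -1.e+00] F [-0.3 -0.5 -0.9] gap 0.0857 q [-0.13  0.33  1.67 -0.    1.14  1.45]
[195. 277.] 272 [array([428.7, 162.4]), array([95.5, 75.1]), np.float64(-26.3)] [array([422.1, 167.8]), array([98.6, 77.5]), np.float64(-26.3)]
[318. 277.] 410 [array([429.2,  -0.5]), array([211.8,  57. ]), np.float64(-88.4)] [array([422.6,  -0.5]), array([218.6,  58.8]), np.float64(-88.4)]
[527. 271.] 121 [array([ 416.7, -295.6]), array([86. , 65.3]), np.float64(61.9)] [array([ 409.7, -305.1]), array([88.8, 67.4]), np.float64(61.9)]
[123. 269.] 140 [array([426.4, 270.7]), array([82.9, 59.5]), np.float64(6.3)] [array([419.7, 279.6]), array([85.6, 61.4]), np.float64(6.3)]
[567. 258.] 170 [array([ 428.6, -376.7]), array([120.8,  66.1]), np.float64(-2.2)] [array([ 422. , -388.9]), array([124.7,  68.2]), np.float64(-2.2)]
[ 42. 160.] 147 [array([588. , 389.5]), array([79.5, 66.9]), np.float64(-1.4)] [array([586.6, 402.2]), array([82.1, 69.1]), np.float64(-1.4)]
[588. 166.] 201 [array([ 571.9, -375.3]), array([116.9,  66.2]), np.float64(-0.4)] [array([ 570. , -387.3]), array([120.7,  68.4]), np.float64(-0.4)]
[ 94. 157.] 216 [array([580.8, 277.5]), array([101.4,  62.8]), np.float64(-9.9)] [array([579.2, 286.5]), array([104.7,  64.9]), np.float64(-9.9)]
[539. 155.] 215 [array([ 582. , -271.3]), array([99.4, 63.8]), np.float64(-8.5)] [array([ 580.3, -280. ]), array([102.7,  65.8]), np.float64(-8.5)]
[404.  92.] 311 [array([641.3, -88.4]), array([106.8,  61.6]), np.float64(-5.8)] [array([641.5, -91.2]), array([110.3,  63.6]), np.float64(-5.8)]
[211.  77.] 377 [array([660.8, 109. ]), array([144.7,  61.3]), np.float64(-2.8)] [array([661.7, 112.6]), array([149.4,  63.3]), np.float64(-2.8)]
```

View pics/w2.png

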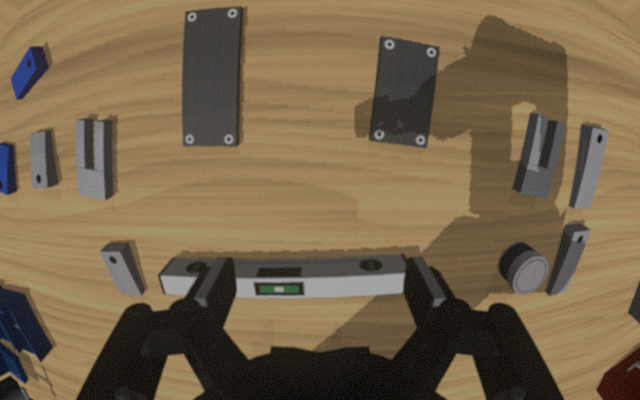

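View pics/m2.png

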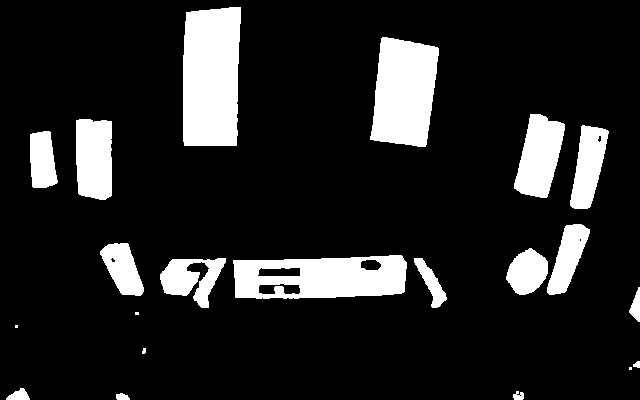

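```bash
python3 - <<'E'
from h import *
for n in ["w1","w2"]:
    w=load(n); Rm=cv2.Rodrigues(w["rvec"])[0]; print(n,(-Rm.T@w["tvec"]).round(4)); print(Rm.T.round(4))
d=grab("wrist","w3"); Rm=cv2.Rodrigues(d["rvec"])[0]; print((-Rm.T@d["tvec"]).round(4)); print(Rm.T.round(4))
st()
# cross-check: plate corners from fixed cams
a=load("s1"); b=load("d1")
for n,X in [("L1 wedge hole?",(0.62,-.384,.025))]:
    print(proj(a,X),proj(b,X))
for nm,d in (("s",a),("d",b)):
    m,cs=blobs(d,amin=100,smax=70)
    for c in cs:
        q=c.mean(0)
        if 90<q[1]<330 and 180<q[0]<480: print(nm,q.round(), [np.round(x,1) for x in rect(d,c,.01)],[np.round(x,1) for x in rect(d,c,.02)])
E
```

```text
w1 [ 0.5815 -0.3716  0.3281]
[[-1.400e-03 -9.471e-01 -3.209e-01]
 [-1.000e+00  1.300e-03  5.000e-04]
 [-0.000e+00  3.209e-01 -9.471e-01]]
w2 [ 0.6325 -0.0027  0.3285]
[[-3.800e-03 -9.472e-01 -3.206e-01]
 [-1.000e+00  3.800e-03  7.000e-04]
 [ 6.000e-04  3.206e-01 -9.472e-01]]
[ 0.6325 -0.0028  0.3284]
[[-4.200e-03 -9.472e-01 -3.206e-01]
 [-1.000e+00  4.100e-03  9.000e-04]
 [ 4.000e-04  3.206e-01 -9.472e-01]]
t 2.65 p [ 0.5499 -0.0016  0.3603] yaw -0.23 z [-4.e-04  0.e+00 -1.e+00] F [-0.1 -0.3 -0.5] gap 0.0852 q [-0.13  0.33  1.67 -0.    1.14  1.45]
[193.16397203 165.24060071] [324.80360514 111.55972647]
s [424. 236.] [array([583.5, 398.9]), array([95.4, 41.3]), np.float64(-1.4)] [array([590. , 398.6]), array([94.6, 41. ]), np.float64(-1.4)]
s [388. 223.] [array([577.7, 285.2]), array([111.2,  53.9]), np.float64(-9.8)] [array([584.3, 285.8]), array([110.3,  53.4]), np.float64(-9.8)]
s [328. 226.] [array([662.4, 114.8]), array([154. ,  63.2]), np.float64(-3.0)] [array([668.3, 116.8]), array([152.7,  62.6]), np.float64(-3.0)]
s [270. 201.] [array([642.8, -90. ]), array([114.1,  64.7]), n
[... 1549 characters left out ...]
5]), array([308. ,  30.6]), np.float64(-88.3)] [array([432.9,  14.6]), array([304.9,  30.3]), np.float64(-88.3)]
d [308. 171.] [array([643.8, -92.2]), array([112.4,  72.7]), np.float64(-5.5)] [array([642.1, -81.1]), array([111.3,  72. ]), np.float64(-5.5)]
d [333. 133.] [array([ 582.9, -285.5]), array([104.5,  74.1]), np.float64(-8.2)] [array([ 581.8, -272.5]), array([103.5,  73.4]), np.float64(-8.2)]
d [380. 121.] [array([ 420. , -358.2]), array([153.8, 117.7]), np.float64(-87.8)] [array([ 420.6, -344.4]), array([152.3, 116.5]), np.float64(-87.8)]
d [337. 115.] [array([ 574.7, -394.9]), array([119.6,  71.8]), np.float64(4.5)] [array([ 573.7, -380.8]), array([118.3,  71. ]), np.float64(4.5)]
```

```bash
python3 - <<'E'
from h import *
w1,w2,a,b=map(load,("w1","w2","s1","d1"))
def z(l): X,e=tri(l[1:]); print(l[0],X.round(4),np.round(e,4))
z(("L1hole",(w1,(333,65)),(w2,(600,139))))
z(("L2hole",(w1,(334,211)),(w2,(579,238))))
z(("SPscrew",(w1,(111,28)),(w2,(389,44))))
z(("SPscrew",(w1,(79,108)),(w2,(420,141))))
z(("LPscrew",(a,(388/2.6+180,382/2.6+100-.5)),(w2,(192,17))))
z(("S1hole",(a,(573/2.6+180,226/2.6+100)),(b,(358/2.4+220,430/2.4+90)),(w2,(113,261))))
z(("S2hole",(a,(643/2.6+180,331/2.6+100)),(b,(232/2.4+220,522/2.4+90)),(w2,(38,179))))
E
```

```text
L1hole [ 0.6145 -0.3845  0.0243] [0.0003 0.0003]
L2hole [ 0.4657 -0.3868  0.0217] [0.0009 0.0009]
SPscrew [ 0.7028 -0.0857 -0.0422] [0.0018 0.0018]
SPscrew [ 0.5945 -0.099   0.0427] [0. 0.]
LPscrew [0.7287 0.1397 0.0044] [0.0056 0.0056]
S1hole [0.4438 0.279  0.0256] [0.0032 0.0022 0.0024]
S2hole [0.562  0.399  0.0256] [0.0024 0.0017 0.0018]
```

```bash
python3 - <<'E'
from h import *
w1,w2=map(load,("w1","w2"))
def z(l): X,e=tri(l[1:]); print(l[0],X.round(4),np.round(e,4))
for p,q in (((84,32),(389,44)),((111,28),(432,52)),((79,108),(379,135)),((105,107),(420,141))): z(("SPscrew",(w1,p),(w2,q)))
print(onz(w1,(236,247),.047))
go(.421,-.388,.24,1.4)
E
```

```text
SPscrew [ 0.6936 -0.0751  0.005 ] [0.0014 0.0014]
SPscrew [ 0.6882 -0.1225  0.0053] [0.0006 0.0006]
SPscrew [ 0.5955 -0.0651  0.0074] [0.0006 0.0006]
SPscrew [ 0.5904 -0.1112  0.0066] [0.0008 0.0008]
[ 0.43373504 -0.28392691  0.047     ]
t 2.65 dp [-0.1273, 0.3869, 0.1204] rot [-0.0, 0.02, -1.63] rows>= 9
```

Call:
drive_tool:
  dp:
    - [-0.127,0.387,0.06]
    - [-0.127,0.387,0.06]
    - [-0.127,0.387,0.06]
    - [-0.127,0.387,0.06]
    - [-0.127,0.387,0.06]
    - [-0.127,0.387,0.06]
    - [-0.127,0.387,0.06]
    - [-0.127,0.387,0.06]
    - [-0.127,0.387,0.12]
    - [-0.127,0.387,0.12]
    - [-0.127,0.387,0.12]
    - [-0.127,0.387,0.12]
    - [-0.127,0.387,0.12]
  rot:
    - [0,0,-1.6]
    - [0,0,-1.6]
    - [0,0,-1.6]
    - [0,0,-1.6]
    - [0,0,-1.6]
    - [0,0,-1.6]
    - [0,0,-1.6]
    - [0,0,-1.6]
    - [0,0,-1.6]
    - [0,0,-1.6]
    - [0,0,-1.6]
    - [0,0,-1.6]
    - [0,0,-1.6]
  claw: [-1,-1,-1,-1,-1,-1,-1,-1,-1,-1,-1,-1,-1]

```text
time_s: 3.95
tool_pos: [0.4221, -0.3878, 0.242]
tool_rot: [3.14, 0.039, 0.002]
force: [0.9, -0.3, 0.3]
finger_gap: 0.0855
```

```bash
python3 -c "
from h import *
st(); grab('wrist','w4'); go(.421,-.388,.172,1.4)"
```

```text
t 3.95 p [ 0.4221 -0.3878  0.242 ] yaw 1.44 z [ 0.0011 -0.0016 -1.    ] F [ 0.9 -0.3  0.3] gap 0.0855 q [-0.86  0.51  1.73 -0.    0.9   0.68]
t 4.0 dp [-0.0013, 0.0001, 0.0701] rot [0.11, -0.08, 0.05] rows>= 2
```

View pics/w4.png

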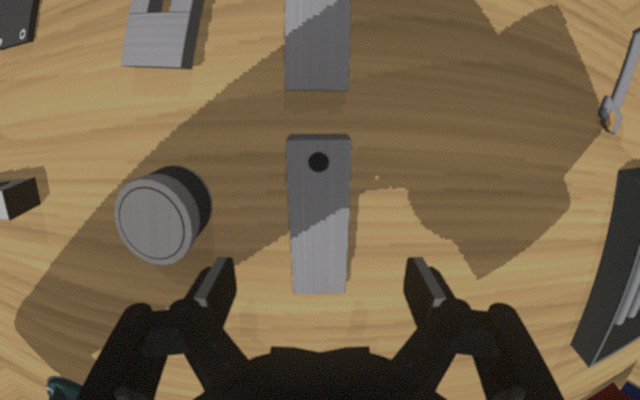

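Call:
drive_tool:
  dp:
    - [-0.001,0,0.035]
    - [-0.001,0,0.06]
    - [-0.001,0,0.07]
    - [-0.001,0,0.07]
    - [-0.001,0,0.07]
    - [-0.001,0,0.07]
  rot:
    - [0,0,0]
    - [0,0,0]
    - [0,0,0]
    - [0,0,0]
    - [0,0,0]
    - [0,0,0]
  claw: [-1,-1,-1,-1,-1,-1]
  force: 70

```text
time_s: 4.6
tool_pos: [0.422, -0.3884, 0.1735]
tool_rot: [3.137, 0.04, 0.005]
force: [-0.1, -0.0, -0.7]
finger_gap: 0.0858
```

```bash
python3 -c "
from h import *
st()"
```

```text
t 4.6 p [ 0.422  -0.3884  0.1735] yaw 1.47 z [ 0.003  -0.0039 -1.    ] F [-0.1 -0.  -0.7] gap 0.0858 q [-0.86  0.62  1.77 -0.    0.75  0.68]
```

Call:
drive_tool:
  dp:
    - [0,0,0]
    - [0,0,0]
    - [0,0,0]
    - [0,0,0]
    - [0,0,0]
    - [0,0,0]
    - [0,0,0]
    - [0,0,0]
  rot:
    - [0,0,0]
    - [0,0,0]
    - [0,0,0]
    - [0,0,0]
    - [0,0,0]
    - [0,0,0]
    - [0,0,0]
    - [0,0,0]
  claw: [0.5,1,1,1,1,1,1,1]
  force: 70

```text
time_s: 5.4
tool_pos: [0.4219, -0.3881, 0.1742]
tool_rot: [3.138, 0.04, 0.005]
force: [-1.1, 2.7, 8.5]
finger_gap: 0.0383
```

```bash
python3 -c "
from h import *
st()"
```

```text
t 5.4 p [ 0.4219 -0.3881  0.1742] yaw 1.45 z [ 0.0032 -0.0034 -1.    ] F [-1.1  2.7  8.5] gap 0.0383 q [-0.86  0.61  1.77  0.    0.75  0.68]
```

Call:
drive_tool:
  dp:
    - [0,0,-0.02]
    - [0,0,-0.05]
    - [0,0,-0.1]
    - [0,0,-0.12]
    - [0,0,-0.12]
    - [0,0,-0.12]
  rot:
    - [0,0,0]
    - [0,0,0]
    - [0,0,0]
    - [0,0,0]
    - [0,0,0]
    - [0,0,0]
  claw: [1,1,1,1,1,1]

```text
time_s: 6.0
tool_pos: [0.421, -0.387, 0.293]
tool_rot: [3.139, 0.04, 0.003]
force: [-0.8, 0.3, -7.0]
finger_gap: 0.0386
```

```bash
python3 -c "
from h import *
st(); grab('wrist','w5'); go(.662,.113,.29,-2.8)"
```

```text
t 6.0 p [ 0.421 -0.387  0.293] yaw 1.45 z [ 0.0019 -0.0019 -1.    ] F [-0.8  0.3 -7. ] gap 0.0386 q [-0.86  0.44  1.69  0.    1.    0.68]
t 6.05 dp [0.2539, -0.4935, 0.0021] rot [0.01, -0.03, 4.24] rows>= 12
```

View pics/w5.png

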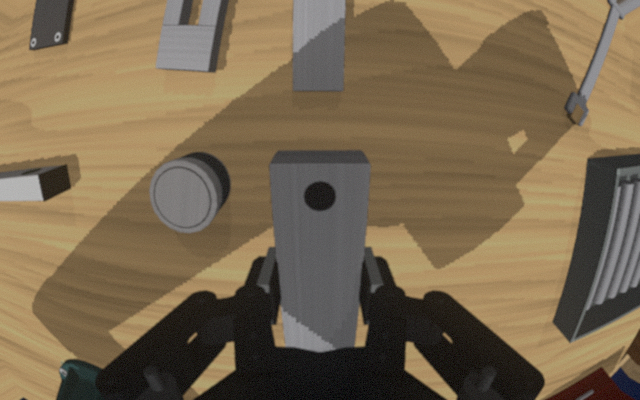

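Call:
drive_tool:
  dp:
    - [0.254,-0.493,0]
    - [0.254,-0.493,0]
    - [0.254,-0.493,0]
    - [0.254,-0.493,0]
    - [0.254,-0.493,0]
    - [0.254,-0.493,0]
    - [0.254,-0.493,0]
    - [0.254,-0.493,0]
    - [0.254,-0.493,0]
    - [0.254,-0.493,0]
    - [0.254,-0.493,0]
    - [0.254,-0.493,0]
    - [0.254,-0.493,0]
    - [0.254,-0.493,0]
    - [0.254,-0.493,0]
  rot:
    - [0,0,4.2]
    - [0,0,4.2]
    - [0,0,4.2]
    - [0,0,4.2]
    - [0,0,4.2]
    - [0,0,4.2]
    - [0,0,4.2]
    - [0,0,4.2]
    - [0,0,4.2]
    - [0,0,4.2]
    - [0,0,4.2]
    - [0,0,4.2]
    - [0,0,4.2]
    - [0,0,4.2]
    - [0,0,4.2]
  claw: [1,1,1,1,1,1,1,1,1,1,1,1,1,1,1]

```text
time_s: 7.55
tool_pos: [0.6611, 0.1111, 0.2907]
tool_rot: [3.14, -0.078, -0.004]
force: [-0.6, 0.7, -6.5]
finger_gap: 0.0384
```

```bash
python3 -c "
from h import *
st(); d=grab('wrist','w6'); go(.6623,.1135,.19,-2.8)
cv2.imwrite('pics/w6z.png',cv2.resize(d['image'],None,fx=1.25,fy=1.25))"
```

```text
t 7.55 p [0.6611 0.1111 0.2907] yaw -2.83 z [-2.8e-03 -9.0e-04 -1.0e+00] F [-0.6  0.7 -6.5] gap 0.0384 q [ 0.06  0.57  1.46 -0.    1.12  1.68]
t 7.6 dp [0.001, -0.0026, 0.1012] rot [0.05, 0.1, -0.05] rows>= 3
```

View pics/w6.png

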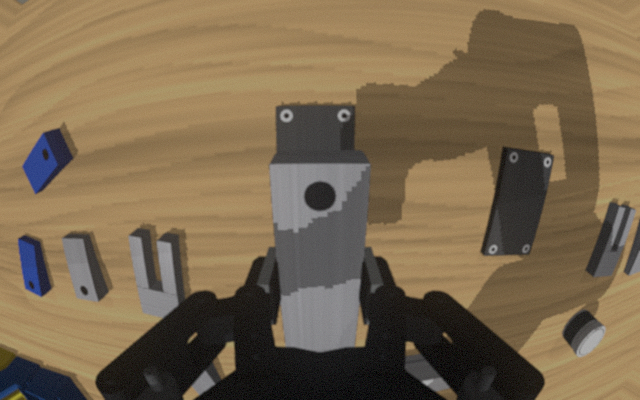

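```bash
python3 -c "
from h import *
d=load('w6')
A=onz(d,(276.5,105),.01);B=onz(d,(354.5,102.5),.01);print(A,B,np.linalg.norm(A-B))
S1=onz(d,(287,116),.01);S2=onz(d,(344,115),.01);print(S1,S2)
for yaw in (-2.8,):
  u=np.array([np.cos(np.radians(yaw)),np.sin(np.radians(yaw))]); print('centre',((A+B)/2)[:2]-.076*u, np.degrees(np.arctan2(*(B-A)[:2]))+180)
L=onz(d,(279,150),.01);print(onz(d,(355.5,150),.01))
"
```

```text
[0.73976736 0.14036571 0.01      ] [0.73853671 0.07841943 0.01      ] 0.0619585041365612
[0.7302873 0.1325403 0.01     ] [0.72872833 0.08717702 0.01      ]
centre [0.66324277 0.11310516] 1.1381089517445844
[0.69983734 0.07877741 0.01      ]
```

Call:
drive_tool:
  dp:
    - [0.002,-0.003,0.04]
    - [0.002,-0.003,0.08]
    - [0.002,-0.003,0.1]
    - [0.002,-0.003,0.102]
    - [0.002,-0.003,0.102]
    - [0.002,-0.003,0.102]
  rot:
    - [0,0,0]
    - [0,0,0]
    - [0,0,0]
    - [0,0,0]
    - [0,0,0]
    - [0,0,0]
  claw: [1,1,1,1,1,1]

```text
time_s: 8.2
tool_pos: [0.6644, 0.1134, 0.191]
tool_rot: [3.14, -0.079, 0.002]
force: [0.5, -0.0, -6.1]
finger_gap: 0.0383
```

```bash
python3 -c "
from h import *
st(); go(.663,.1135,.184,-2.8)"
```

```text
t 8.2 p [0.6644 0.1134 0.191 ] yaw -2.89 z [ 1.5e-03 -5.0e-04 -1.0e+00] F [ 0.5 -0.  -6.1] gap 0.0383 q [ 0.07  0.69  1.52 -0.    0.93  1.69]
t 8.2 dp [-0.0014, -0.0, 0.007] rot [0.02, -0.09, -0.09] rows>= 1
```

Call:
drive_tool:
  dp:
    - [-0.001,0,0.003]
    - [-0.001,0,0.005]
    - [-0.001,0,0.006]
    - [-0.001,0,0.007]
    - [-0.001,0,0.007]
    - [-0.001,0,0.007]
  rot:
    - [0,0,0]
    - [0,0,0]
    - [0,0,0]
    - [0,0,0]
    - [0,0,0]
    - [0,0,0]
  claw: [1,1,1,1,1,1]

```text
time_s: 8.8
tool_pos: [0.6634, 0.1135, 0.1843]
tool_rot: [3.14, -0.079, 0.003]
force: [-1.5, 0.3, -2.7]
finger_gap: 0.0384
```

```bash
python3 -c "
from h import *
st()"
```

```text
t 8.8 p [0.6634 0.1135 0.1843] yaw -2.89 z [ 1.6e-03 -5.0e-04 -1.0e+00] F [-1.5  0.3 -2.7] gap 0.0384 q [ 0.07  0.7   1.52 -0.    0.92  1.69]
```

Call:
drive_tool:
  dp:
    - [0,0,0]
    - [0,0,0]
    - [0,0,0]
    - [0,0,0]
    - [0,0,0]
    - [0,0,-0.03]
    - [0,0,-0.07]
    - [0,0,-0.12]
    - [-0.04,0,-0.17]
    - [-0.08,0,-0.17]
    - [-0.08,0,-0.17]
    - [-0.08,0,-0.17]
  rot:
    - [0,0,0]
    - [0,0,0]
    - [0,0,0]
    - [0,0,0]
    - [0,0,0]
    - [0,0,0]
    - [0,0,0]
    - [0,0,0]
    - [0,0,0]
    - [0,0,0]
    - [0,0,0]
    - [0,0,0]
  claw: [0,-1,-1,-1,-1,-1,-1,-1,-1,-1,-1,-1]

```text
time_s: 10.0
tool_pos: [0.5822, 0.1178, 0.3549]
tool_rot: [3.14, -0.078, 0.004]
force: [0.5, 0.2, 0.4]
finger_gap: 0.0851
```

```bash
python3 -c "
from h import *
st(); d=grab('wrist','w7'); go(.57,-.3845,.28,0.8)
"
```

```text
t 10.0 p [0.5822 0.1178 0.3549] yaw -2.86 z [ 2.3e-03 -4.0e-04 -1.0e+00] F [0.5 0.2 0.4] gap 0.0851 q [ 0.08  0.4   1.58 -0.    1.16  1.7 ]
t 10.05 dp [0.0115, 0.5022, 0.0747] rot [0.02, -0.17, -3.67] rows>= 11
```

View pics/w7.png

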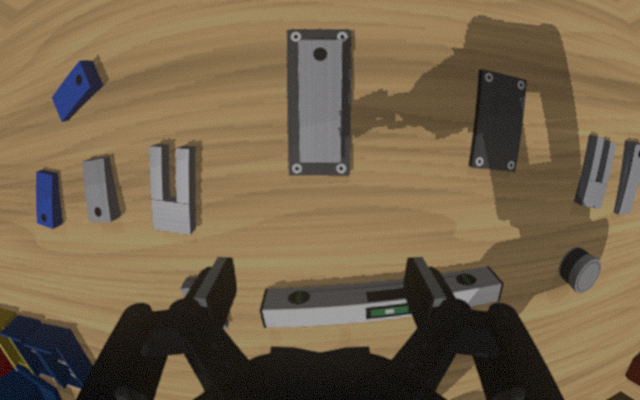

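```bash
python3 - <<'E'
from h import *
d=load("w7")
m,cs=blobs(d,vmax=100,smax=70)
for c in cs:
    q=c.mean(0)
    if q[1]<200 and 250<q[0]<560: print("dark",q.round(),[np.round(x,1) for x in rect(d,c,.01)])
m,cs=blobs(d,vmin=105,smax=70,amin=300)
for c in cs:
    q=c.mean(0)
    if q[1]<200: print("light",q.round(),[np.round(x,1) for x in rect(d,c,.03)],[np.round(x,1) for x in rect(d,c,.02)])
hsv=cv2.cvtColor(d["image"],cv2.COLOR_BGR2HSV); print(hsv[100,280:360:2,2])
print(hsv[25:180:3,330,2])
E
```

```text
dark [498. 127.] [array([641.8, -89.3]), array([110.4,  66.1]), np.float64(-5.8)]
dark [346. 102.] [array([660.7,  87.8]), array([148.7,  11.3]), np.float64(-2.5)]
dark [292. 102.] [array([663.4, 139.5]), array([148.8,  11.2]), np.float64(-2.8)]
light [ 96. 191.] [array([590.1, 388.3]), array([81.7, 38.9]), np.float64(-8.1)] [array([587.6, 397.7]), array([84.5, 40.3]), np.float64(-8.1)]
light [169. 187.] [array([583.8, 279.4]), array([96.6, 48.5]), np.float64(-9.6)] [array([581. , 285.1]), array([99.8, 50.2]), np.float64(-9.6)]
light [632. 181.] [array([ 572.2, -366.2]), array([111.5,  39.9]), np.float64(-8.6)] [array([ 569.1, -382.6]), array([115.3,  41.2]), np.float64(-8.6)]
light [600. 170.] [array([ 583.9, -265.1]), array([96.9, 48.8]), np.float64(-8.5)] [array([ 581.2, -278. ]), array([100.2,  50.5]), np.float64(-8.5)]
light [320.  91.] [array([667.1, 113.1]), array([125.2,  51.8]), np.float64(-2.9)] [array([667.2, 113.1]), array([129.5,  53.6]), np.float64(-2.9)]
[154 157 152 143  82  67  68  69  66  90 126 126 129 129 129 127 127 123
 127 126 123 125 124 123 130 126 124 123 126 126 122  56  51  43  60  74
  98 110 111 110]
[155 143  60  66  62 109 125 122 128 127 128 125 121 129 129 126 127 126
 128 125 128 128 129 128 126 126 123 124 127 130 122 130 128 132 132 132
 134 131 134 133 131 132 130 133 133 135  80  69  69  69  94 147]
```

```bash
python3 - <<'E'
from h import *
d=load("w7")
a=onz(d,(320,39.3),.036);b=onz(d,(320,163),.024); print(a,b,(a+b)/2,np.linalg.norm(a-b))
a=onz(d,(320,30.5),.01);b=onz(d,(320,175.5),.01); print("plate",a,b,(a+b)/2,np.linalg.norm(a-b))
a=onz(d,(298.7,100),.031);b=onz(d,(341.3,100),.031); print(a,b,(a+b)/2,np.linalg.norm(a-b))
a=onz(d,(287.8,100),.01);b=onz(d,(352.3,100),.01); print("plate",a,b,(a+b)/2,np.linalg.norm(a-b))
print("hole",onz(d,(320,54),.0345))
E
```

```text
[0.72085223 0.10944986 0.036     ] [0.60224986 0.11536249 0.024     ] [0.66155105 0.11240618 0.03      ] 0.11935443688557781
plate [0.73520715 0.10867469 0.01      ] [0.5860271  0.11614251 0.01      ] [0.66061712 0.1124086  0.01      ] 0.1493668507856729
[0.66506437 0.13203807 0.031     ] [0.66309216 0.09253107 0.031     ] [0.66407826 0.11228457 0.031     ] 0.03955620078131089
plate [0.665827   0.14429971 0.01      ] [0.66262237 0.08005865 0.01      ] [0.66422469 0.11217918 0.01      ] 0.06432094832035663
hole [0.70705953 0.11013957 0.0345    ]
```

Call:
drive_tool:
  dp:
    - [0.011,0.502,0.05]
    - [0.011,0.502,0.05]
    - [0.011,0.502,0.05]
    - [0.011,0.502,0.05]
    - [0.011,0.502,0.05]
    - [0.011,0.502,0.05]
    - [0.011,0.502,0.05]
    - [0.011,0.502,0.05]
    - [0.011,0.502,0.05]
    - [0.011,0.502,0.05]
    - [0.011,0.502,0.09]
    - [0.011,0.502,0.11]
    - [0.011,0.502,0.11]
    - [0.011,0.502,0.11]
    - [0.011,0.502,0.11]
  rot:
    - [0,0,-3.7]
    - [0,0,-3.7]
    - [0,0,-3.7]
    - [0,0,-3.7]
    - [0,0,-3.7]
    - [0,0,-3.7]
    - [0,0,-3.7]
    - [0,0,-3.7]
    - [0,0,-3.7]
    - [0,0,-3.7]
    - [0,0,-3.7]
    - [0,0,-3.7]
    - [0,0,-3.7]
    - [0,0,-3.7]
    - [0,0,-3.7]
  claw: [-1,-1,-1,-1,-1,-1,-1,-1,-1,-1,-1,-1,-1,-1,-1]

```text
time_s: 11.55
tool_pos: [0.5706, -0.3847, 0.2459]
tool_rot: [3.139, 0.023, 0.008]
force: [-0.0, 0.5, -0.4]
finger_gap: 0.0852
```

```bash
python3 -c "
from h import *
st(); grab('wrist','w8'); go(.57,-.3845,.174,0.8)"
```

```text
t 11.55 p [ 0.5706 -0.3847  0.2459] yaw 0.85 z [ 0.0049 -0.002  -1.    ] F [-0.   0.5 -0.4] gap 0.0852 q [-0.69  0.64  1.45  0.    1.05  0.86]
t 11.6 dp [-0.001, -0.0003, 0.0723] rot [0.14, -0.3, 0.06] rows>= 2
```

View pics/w8.png

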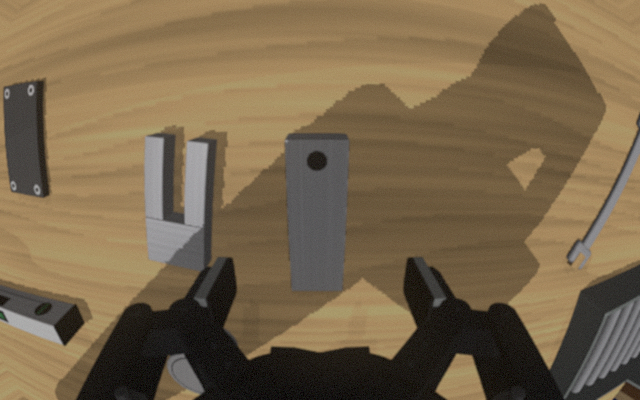

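Call:
drive_tool:
  dp:
    - [-0.001,0,0.035]
    - [-0.001,0,0.062]
    - [-0.001,0,0.072]
    - [-0.001,0,0.072]
    - [-0.001,0,0.072]
    - [-0.001,0,0.072]
    - [-0.001,0,0.072]
    - [-0.001,0,0.072]
    - [-0.001,0,0.072]
    - [-0.001,0,0.072]
    - [-0.001,0,0.072]
    - [-0.001,0,0.072]
  rot:
    - [0,-0.3,0]
    - [0,-0.3,0]
    - [0,-0.3,0]
    - [0,-0.3,0]
    - [0,-0.3,0]
    - [0,-0.3,0]
    - [0,-0.3,0]
    - [0,-0.3,0]
    - [0,-0.3,0]
    - [0,-0.3,0]
    - [0,-0.3,0]
    - [0,-0.3,0]
  claw: [-1,-1,-1,-1,-1,0.5,1,1,1,1,1,1]
  force: 70

```text
time_s: 12.8
tool_pos: [0.5703, -0.3845, 0.1756]
tool_rot: [3.139, 0.023, 0.002]
force: [-0.6, 2.2, 6.4]
finger_gap: 0.0386
```

```bash
python3 -c "
from h import *
st()"
```

```text
t 12.8 p [ 0.5703 -0.3845  0.1756] yaw 0.85 z [ 0.0011 -0.0022 -1.    ] F [-0.6  2.2  6.4] gap 0.0386 q [-0.69  0.72  1.49 -0.    0.93  0.86]
```

Call:
drive_tool:
  dp:
    - [0,0,-0.02]
    - [0,0,-0.05]
    - [0,0,-0.1]
    - [0,0,-0.12]
    - [0,0,-0.12]
    - [0,0,-0.12]
  rot:
    - [0,0,0]
    - [0,0,0]
    - [0,0,0]
    - [0,0,0]
    - [0,0,0]
    - [0,0,0]
  claw: [1,1,1,1,1,1]

```text
time_s: 13.4
tool_pos: [0.5695, -0.3837, 0.2942]
tool_rot: [3.141, 0.023, -0.001]
force: [-0.1, 0.3, -8.1]
finger_gap: 0.0383
```

```bash
python3 -c "
from h import *
st(); grab('wrist','w9'); 
for yw in (90,177.2):
  go(.6633,.1135,.29,yw)"
```

```text
t 13.4 p [ 0.5695 -0.3837  0.2942] yaw 0.84 z [-8.e-04 -7.e-04 -1.e+00] F [-0.1  0.3 -8.1] gap 0.0383 q [-0.69  0.58  1.42 -0.    1.14  0.86]
t 13.45 dp [0.1016, -0.4954, 0.0032] rot [-0.15, 0.08, -89.16] rows>= 11
t 13.45 dp [0.1016, -0.4954, 0.0032] rot [-0.23, -0.07, -176.35] rows>= 21
```

View pics/w9.png

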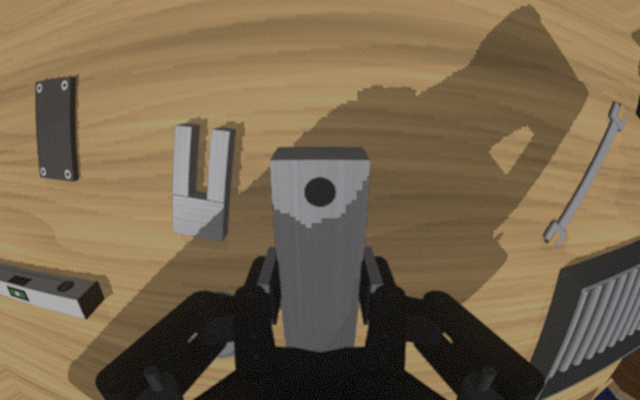

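```bash
python3 -c "
from h import *
d=load('w5'); print(onz(d,(320,196),.1433)-[.421,-.387,.293])
d=load('w9'); print(onz(d,(319.5,191),.1431)-[.5695,-.3837,.2942])
for n in('w5','w9'):
  g=cv2.cvtColor(load(n)['image'],cv2.COLOR_BGR2GRAY)[170:215,300:340]; m=(g<55).astype(np.uint8); M=cv2.moments(m,True); print(M['m10']/M['m00']+300,M['m01']/M['m00']+170,m.sum())
"
```

```text
[ 0.04442795 -0.00019647 -0.1497    ]
[ 0.04574176 -0.00016678 -0.1511    ]
319.482905982906 195.80769230769232 702
319.70063694267515 191.6656050955414 628
```

Call:
drive_tool:
  dp:
    - [0.01,-0.04,0]
    - [0.02,-0.08,0]
    - [0.03,-0.13,0]
    - [0.04,-0.18,0]
    - [0.05,-0.225,0]
    - [0.055,-0.27,0]
    - [0.06,-0.31,0]
    - [0.07,-0.35,0]
    - [0.08,-0.39,0]
    - [0.09,-0.43,0]
    - [0.1,-0.47,0]
    - [0.102,-0.495,0]
    - [0.102,-0.495,0]
    - [0.102,-0.495,0]
  rot:
    - [0,0,-8]
    - [0,0,-16]
    - [0,0,-24]
    - [0,0,-32]
    - [0,0,-40]
    - [0,0,-48]
    - [0,0,-56]
    - [0,0,-64]
    - [0,0,-72]
    - [0,0,-80]
    - [0,0,-88]
    - [0,0,-96]
    - [0,0,-100]
    - [0,0,-100]
  claw: [1,1,1,1,1,1,1,1,1,1,1,1,1,1]

```text
time_s: 14.85
tool_pos: [0.6624, 0.1142, 0.2899]
tool_rot: [-1.995, -2.419, 0.008]
force: [-0.4, -0.4, -8.1]
finger_gap: 0.0387
```

```bash
cat >> h.py <<'E'
def goP(P,D,off,yaw,tilt):
    """target: point at off (tool x) and D (tool z) from TCP comes to world P"""
    b=R.from_matrix(np.array([[1,0,0],[0,-1,0],[0,0,-1.]]))
    G=R.from_euler("z",yaw,degrees=True)*b*R.from_euler("y",tilt,degrees=True)
    p=np.array(P)-G.apply([off,0,D]); print("TCP",p.round(4)); go(*p,yaw,tilt)
E
python3 -c "
from h import *
st(); goP((.664,.1135,.0501),.1756,.001,177.1,-5.71)"
```

```text
t 14.85 p [0.6624 0.1142 0.2899] yaw 100.98 z [-8.3e-03  2.0e-04 -1.0e+00] F [-0.4 -0.4 -8.1] gap 0.0387 q [ 0.07  0.57  1.46  0.    1.12 -0.12]
TCP [0.6475 0.1143 0.2249]
t 14.85 dp [0.0029, -0.014, 0.0651] rot [-4.12, -5.24, -76.04] rows>= 9
```

Call:
drive_tool:
  dp:
    - [0,0,0]
    - [0,0,0]
    - [0.003,-0.014,0]
    - [0.003,-0.014,0]
    - [0.003,-0.014,0]
    - [0.003,-0.014,0]
    - [0.003,-0.014,0]
    - [0.003,-0.014,0]
    - [0.003,-0.014,0]
    - [0.003,-0.014,0.02]
    - [0.003,-0.014,0.04]
    - [0.003,-0.014,0.065]
    - [0.003,-0.014,0.065]
    - [0.003,-0.014,0.065]
    - [0.003,-0.014,0.065]
  rot:
    - [-0.4,-0.5,-8]
    - [-0.8,-1,-16]
    - [-1.2,-1.5,-24]
    - [-1.6,-2,-32]
    - [-2,-2.6,-40]
    - [-2.4,-3.1,-48]
    - [-2.9,-3.7,-56]
    - [-3.4,-4.3,-64]
    - [-3.9,-4.8,-70]
    - [-4.1,-5.2,-76]
    - [-4.1,-5.2,-76]
    - [-4.1,-5.2,-76]
    - [-4.1,-5.2,-76]
    - [-4.1,-5.2,-76]
    - [-4.1,-5.2,-76]
  claw: [1,1,1,1,1,1,1,1,1,1,1,1,1,1,1]

```text
time_s: 16.35
tool_pos: [0.6481, 0.1141, 0.2258]
tool_rot: [0.08, 3.04, -0.004]
force: [1.2, -0.0, -6.9]
finger_gap: 0.0383
```

```bash
python3 -c "
from h import *
st(); grab('wrist','w10');grab('side','d10'); goP((.664,.1135,.0351),.1756,.001,177.1,-5.71)
d=load('d10'); cv2.imwrite('pics/d10z.png',cv2.resize(d['image'][120:280,220:420],None,fx=3.5,fy=3.5,interpolation=cv2.INTER_CUBIC))"
```

```text
t 16.35 p [0.6481 0.1141 0.2258] yaw 177.0 z [ 0.0999 -0.0049 -0.995 ] F [ 1.2 -0.  -6.9] gap 0.0383 q [ 0.07  0.61  1.59 -0.02  0.85 -1.44]
TCP [0.6475 0.1143 0.2099]
t 16.45 dp [0.0024, -0.0001, 0.0163] rot [0.02, 0.1, -0.07] rows>= 1
```

View pics/w10.png

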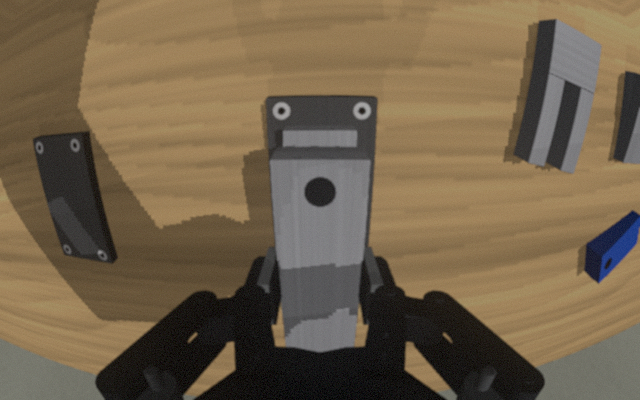

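View pics/d10z.png

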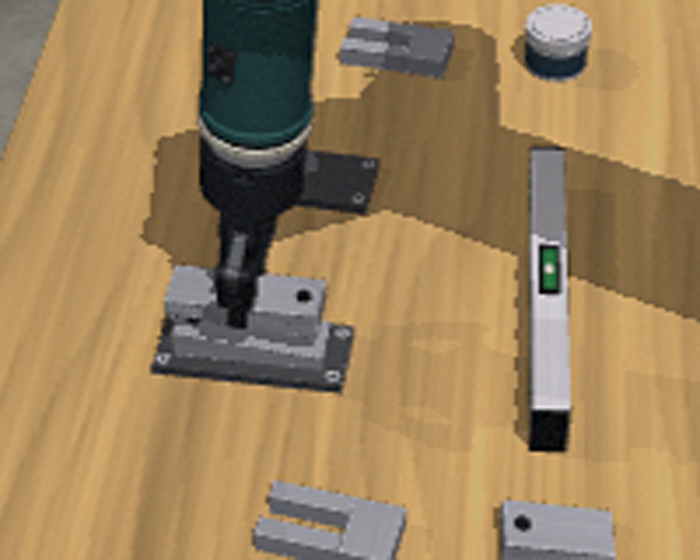

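Call:
drive_tool:
  dp:
    - [0.002,0,0.01]
    - [0.0024,0,0.015]
    - [0.0025,0,0.018]
    - [0.0026,0,0.0195]
    - [0.0027,0,0.0205]
    - [0.0028,0,0.021]
    - [0.0028,0,0.021]
    - [0.0028,0,0.021]
  rot:
    - [0,0.1,0]
    - [0,0.1,0]
    - [0,0.1,0]
    - [0,0.1,0]
    - [0,0.1,0]
    - [0,0.1,0]
    - [0,0.1,0]
    - [0,0.1,0]
  claw: [1,1,1,1,1,1,1,1]

```text
time_s: 17.25
tool_pos: [0.6478, 0.1144, 0.2054]
tool_rot: [0.079, 3.041, -0.003]
force: [-0.3, 0.6, -7.9]
finger_gap: 0.0382
```

```bash
python3 -c "
from h import *
st(); goP((.664,.1135,.0301),.1756,.001,177.1,-5.71)
grab('side','d11');d=load('d11'); cv2.imwrite('pics/d11z.png',cv2.resize(d['image'][170:250,240:360],None,fx=6,fy=6,interpolation=cv2.INTER_CUBIC))"
```

```text
t 17.25 p [0.6478 0.1144 0.2054] yaw 177.03 z [ 0.0998 -0.0047 -0.995 ] F [-0.3  0.6 -7.9] gap 0.0382 q [ 0.07  0.63  1.6  -0.02  0.81 -1.43]
TCP [0.6475 0.1143 0.2049]
t 17.25 dp [0.0003, -0.0001, 0.0004] rot [0.02, 0.02, -0.07] rows>= 1
```

View pics/d11z.png

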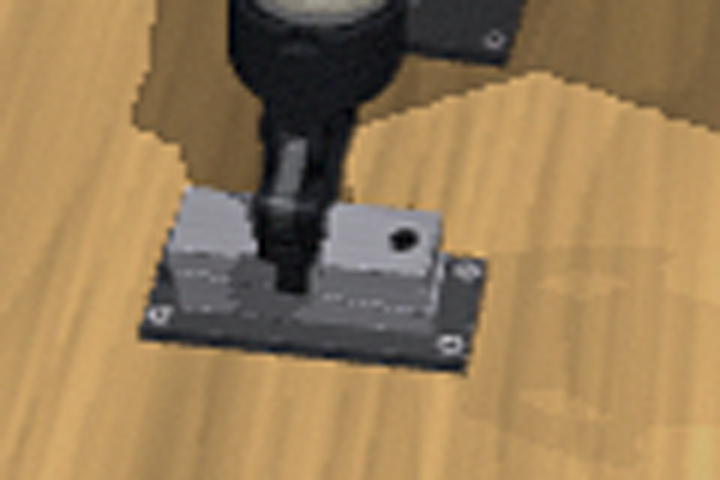

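Call:
drive_tool:
  dp:
    - [0,0,0.001]
    - [0,0,0.0015]
    - [0,0,0.002]
    - [0,0,0.002]
    - [0,0,0.002]
  rot:
    - [0,0,0]
    - [0,0,0]
    - [0,0,0]
    - [0,0,0]
    - [0,0,0]
  claw: [1,1,1,1,1]

```text
time_s: 17.8
tool_pos: [0.6478, 0.1144, 0.205]
tool_rot: [0.079, 3.04, -0.003]
force: [-5.6, -1.0, 6.7]
finger_gap: 0.0384
```

```bash
python3 -c "
from h import *
st(); goP((.664,.1135,.0301),.1756,.001,177.1,-5.71)"
```

```text
t 17.8 p [0.6478 0.1144 0.205 ] yaw 177.03 z [ 0.1003 -0.0046 -0.9949] F [-5.6 -1.   6.7] gap 0.0384 q [ 0.07  0.63  1.6  -0.02  0.81 -1.43]
TCP [0.6475 0.1143 0.2049]
t 17.8 dp [0.0003, -0.0001, 0.0] rot [0.03, 0.06, -0.07] rows>= 1
```

Call:
drive_tool:
  dp:
    - [0,0,-0.0005]
    - [0,0,-0.0005]
    - [0,0,-0.0005]
    - [0,0,-0.0005]
    - [0,0,-0.0005]
    - [0,0,-0.03]
    - [0,0,-0.07]
    - [0,0,-0.11]
    - [-0.04,0,-0.14]
    - [-0.05,0,-0.14]
    - [-0.05,0,-0.14]
    - [-0.05,0,-0.14]
  rot:
    - [0,0,0]
    - [0,0,0]
    - [0,0,0]
    - [0,0,0]
    - [0,0,0]
    - [0,0,0]
    - [0,0,0]
    - [0,2,0]
    - [0,5.7,0]
    - [0,5.7,0]
    - [0,5.7,0]
    - [0,5.7,0]
  claw: [0,-1,-1,-1,-1,-1,-1,-1,-1,-1,-1,-1]

```text
time_s: 19.0
tool_pos: [0.6827, 0.1124, 0.3476]
tool_rot: [-0.082, -3.139, -0.001]
force: [-0.2, 0.4, -0.0]
finger_gap: 0.0852
```

```bash
python3 -c "
from h import *
st(); grab('wrist','w12'); grab('side','d12');d=load('d12'); cv2.imwrite('pics/d12z.png',cv2.resize(d['image'][170:250,240:360],None,fx=6,fy=6,interpolation=cv2.INTER_CUBIC))"
```

```text
t 19.0 p [0.6827 0.1124 0.3476] yaw 177.02 z [-1.3e-03  4.0e-04 -1.0e+00] F [-0.2  0.4 -0. ] gap 0.0852 q [ 0.06  0.54  1.36  0.    1.25 -1.46]
```

View pics/w12.png

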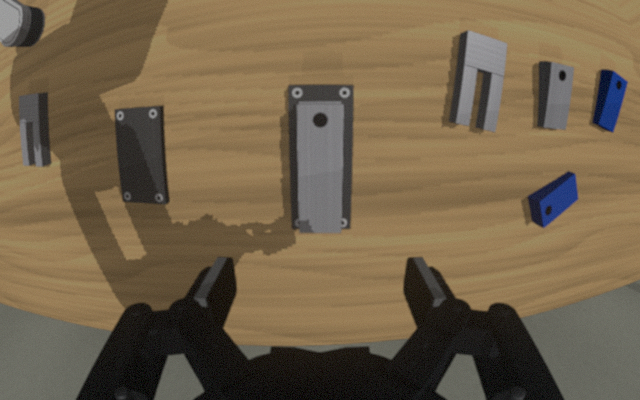

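View pics/d12z.png

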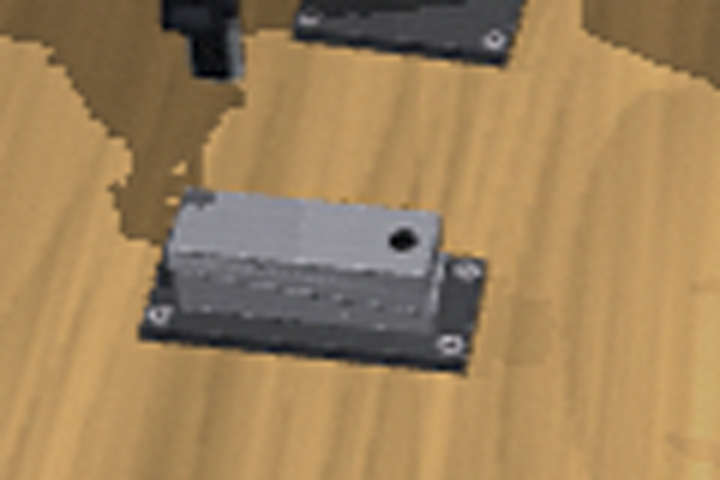

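```bash
python3 - <<'E'
from h import *
d=load("w12")
g=cv2.cvtColor(d["image"],cv2.COLOR_BGR2GRAY)
print(g[80:130,330].tolist(),g[220:240,322].tolist()); print(g[165,284:360].tolist())
for r0,r1 in ((101,232.5),):
    a=onz(d,(320,r0),.05);b=onz(d,(320,r1),.05); print(a,b,(a+b)/2,np.linalg.norm(a-b))
m,cs=blobs(d,vmax=100,smax=70)
print("SP",[ [np.round(x,1) for x in rect(d,c,.01)] for c in cs if abs(c.mean(0)[0]-142)<20])
E
```

```text
[121, 126, 121, 113, 93, 73, 62, 62, 65, 64, 65, 66, 69, 65, 62, 64, 60, 64, 60, 68, 76, 101, 116, 117, 115, 128, 128, 130, 129, 131, 125, 127, 128, 129, 133, 129, 126, 130, 130, 127, 126, 130, 130, 132, 131, 126, 126, 130, 128, 129] [115, 116, 115, 119, 117, 117, 114, 113, 118, 117, 117, 116, 118, 123, 123, 129, 132, 135, 136, 136]
[87, 86, 86, 82, 79, 63, 50, 46, 44, 48, 48, 46, 50, 75, 107, 122, 125, 128, 124, 125, 126, 122, 125, 125, 126, 130, 129, 127, 123, 123, 127, 125, 123, 123, 124, 125, 124, 122, 130, 123, 127, 123, 122, 126, 124, 129, 129, 128, 123, 129, 123, 124, 125, 127, 127, 124, 129, 130, 121, 93, 64, 63, 69, 63, 63, 63, 60, 74, 98, 118, 126, 125, 122, 124, 119, 124]
[0.60239428 0.11621712 0.05      ] [0.72280844 0.10996448 0.05      ] [0.66260136 0.1130908  0.05      ] 0.12057638604670746
SP [[array([641.2, -89. ]), array([110.3,  65.3]), np.float64(-5.9)]]
```

```bash
python3 -c "
from h import *
go(.44,.279,.28,184.6)"
```

```text
t 19.1 dp [0.2501, 0.1537, 0.0679] rot [0.02, -0.16, -7.57] rows>= 7
```

Call:
drive_tool:
  dp:
    - [0.25,0.154,0]
    - [0.25,0.154,0]
    - [0.25,0.154,0]
    - [0.25,0.154,0.03]
    - [0.25,0.154,0.068]
    - [0.25,0.154,0.068]
    - [0.25,0.154,0.068]
    - [0.25,0.154,0.068]
    - [0.25,0.154,0.068]
    - [0.25,0.154,0.068]
    - [0.25,0.154,0.068]
  rot:
    - [0,0,-7.6]
    - [0,0,-7.6]
    - [0,0,-7.6]
    - [0,0,-7.6]
    - [0,0,-7.6]
    - [0,0,-7.6]
    - [0,0,-7.6]
    - [0,0,-7.6]
    - [0,0,-7.6]
    - [0,0,-7.6]
    - [0,0,-7.6]
  claw: [-1,-1,-1,-1,-1,-1,-1,-1,-1,-1,-1]

```text
time_s: 20.2
tool_pos: [0.4418, 0.2788, 0.2807]
tool_rot: [0.125, -3.139, -0.002]
force: [-0.4, 0.4, 0.6]
finger_gap: 0.0852
```

```bash
python3 -c "
from h import *
st(); d=grab('wrist','w13')
m,cs=blobs(d,vmin=70)
for c in cs: print(c.mean(0).round(),[np.round(x,1) for x in rect(d,c,.02)])"
```

```text
t 20.2 p [0.4418 0.2788 0.2807] yaw -175.45 z [-6.0e-04  1.1e-03 -1.0e+00] F [-0.4  0.4  0.6] gap 0.0852 q [ 0.43  0.4   1.81  0.    0.93 -1.22]
[626. 387.] [array([ 916.5, 1216.5]), array([458.6, 116.9]), np.float64(67.3)]
[ 28. 387.] [array([ 994.8, -483.6]), array([662.3, 132.8]), np.float64(-58.7)]
[319. 323.] [array([565. , 287.6]), array([73.6, 50.1]), np.float64(-9.5)]
[109. 179.] [array([434.3,  35.3]), array([311.9,  40.3]), np.float64(-88.2)]
[321. 174.] [array([418.3, 276.9]), array([80.3, 40.5]), np.float64(4.5)]
```

View pics/w13.png

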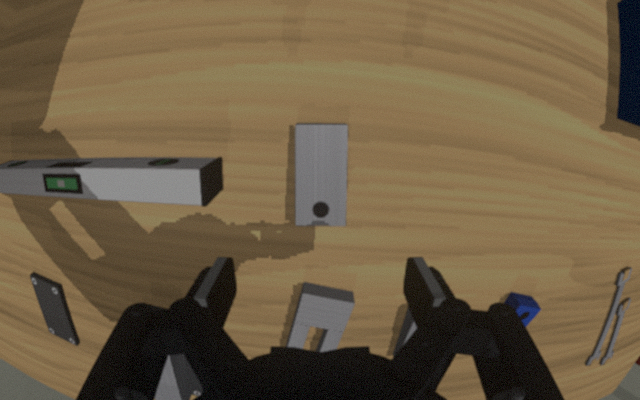

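```bash
python3 -c "
from h import *
d=load('w13'); print(onz(d,(320.5,209.5),.0237))
go(.4177,.2769,.175,184.5)"
```

```text
[0.44366709 0.27914058 0.0237    ]
t 20.25 dp [0.0238, -0.0002, 0.1056] rot [0.06, -0.05, 0.05] rows>= 3
```

Call:
drive_tool:
  dp:
    - [0.024,0,0.03]
    - [0.024,0,0.06]
    - [0.024,0,0.09]
    - [0.024,0,0.105]
    - [0.024,0,0.106]
    - [0.024,0,0.106]
    - [0.024,0,0.106]
    - [0.024,0,0.106]
    - [0.024,0,0.106]
    - [0.024,0,0.106]
    - [0.024,0,0.106]
    - [0.024,0,0.106]
    - [0.024,0,0.106]
  rot:
    - [0,0,0]
    - [0,0,0]
    - [0,0,0]
    - [0,0,0]
    - [0,0,0]
    - [0,0,0]
    - [0,0,0]
    - [0,0,0]
    - [0,0,0]
    - [0,0,0]
    - [0,0,0]
    - [0,0,0]
    - [0,0,0]
  claw: [-1,-1,-1,-1,-1,-1,0.5,1,1,1,1,1,1]
  force: 70

```text
time_s: 21.55
tool_pos: [0.4178, 0.2773, 0.1758]
tool_rot: [-0.124, 3.138, 0.003]
force: [-1.7, -0.5, 8.4]
finger_gap: 0.0387
```

```bash
python3 -c "
from h import *
st()"
```

```text
t 21.55 p [0.4178 0.2773 0.1758] yaw -175.46 z [ 7.0e-04  1.9e-03 -1.0e+00] F [-1.7 -0.5  8.4] gap 0.0387 q [ 0.45  0.55  1.93  0.    0.66 -1.2 ]
```

Call:
drive_tool:
  dp:
    - [0,0,-0.02]
    - [0,0,-0.05]
    - [0,0,-0.1]
    - [0,0,-0.12]
    - [0,0,-0.12]
    - [0,0,-0.12]
  rot:
    - [0,0,0]
    - [0,0,0]
    - [0,0,0]
    - [0,0,0]
    - [0,0,0]
    - [0,0,0]
  claw: [1,1,1,1,1,1]

```text
time_s: 22.15
tool_pos: [0.4171, 0.2768, 0.2953]
tool_rot: [-0.125, 3.139, 0.003]
force: [-0.7, -0.3, -6.1]
finger_gap: 0.0382
```

```bash
python3 -c "
from h import *
st(); grab('wrist','w14'); go(.642,-.0915,.29,174.2)"
```

```text
t 22.15 p [0.4171 0.2768 0.2953] yaw -175.46 z [ 2.0e-04  1.7e-03 -1.0e+00] F [-0.7 -0.3 -6.1] gap 0.0382 q [ 0.45  0.35  1.85  0.    0.94 -1.2 ]
t 22.2 dp [-0.1954, -0.3848, 0.0037] rot [0.04, -0.1, 10.34] rows>= 9
```

View pics/w14.png

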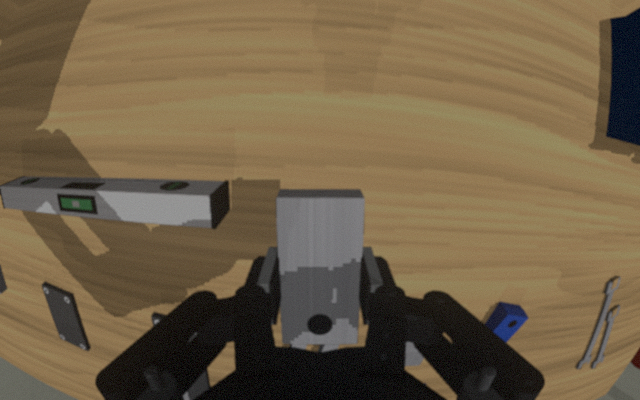

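```bash
python3 -c "
from h import *
d=load('w14'); s=np.array([.4171,.2768,.2953]); g=cv2.cvtColor(d['image'],cv2.COLOR_BGR2GRAY); print(g[184:206,320].tolist())
T=np.array([np.cos(np.radians(-175.46)),np.sin(np.radians(-175.46))])
for r,z in((196,.1335),(189,.1195),(323,.1195+.0239)): print((onz(d,(320,r),z)-s)[:2]@T)"
```

```text
[125, 120, 119, 121, 109, 87, 69, 57, 59, 69, 59, 62, 73, 92, 114, 123, 124, 128, 124, 124, 125, 126]
0.039928266759874584
0.03892938284123774
-0.024060748348203195
```

Call:
drive_tool:
  dp:
    - [-0.195,-0.385,0]
    - [-0.195,-0.385,0]
    - [-0.195,-0.385,0]
    - [-0.195,-0.385,0]
    - [-0.195,-0.385,0]
    - [-0.195,-0.385,0]
    - [-0.195,-0.385,0]
    - [-0.195,-0.385,0]
    - [-0.195,-0.385,0]
    - [-0.195,-0.385,0]
    - [-0.195,-0.385,0]
    - [-0.195,-0.385,0]
    - [-0.195,-0.385,0]
  rot:
    - [0,0,10.3]
    - [0,0,10.3]
    - [0,0,10.3]
    - [0,0,10.3]
    - [0,0,10.3]
    - [0,0,10.3]
    - [0,0,10.3]
    - [0,0,10.3]
    - [0,0,10.3]
    - [0,0,10.3]
    - [0,0,10.3]
    - [0,0,10.3]
    - [0,0,10.3]
  claw: [1,1,1,1,1,1,1,1,1,1,1,1,1]

```text
time_s: 23.5
tool_pos: [0.6406, -0.0905, 0.2926]
tool_rot: [-0.156, -3.133, -0.002]
force: [-0.1, -0.4, -5.3]
finger_gap: 0.0383
```

```bash
python3 -c "
from h import *
st(); grab('wrist','w15'); go(.642,-.0915,.19,174.2)"
```

```text
t 23.5 p [ 0.6406 -0.0905  0.2926] yaw 174.31 z [-0.0045  0.0016 -1.    ] F [-0.1 -0.4 -5.3] gap 0.0383 q [-0.25  0.54  1.52  0.    1.09 -1.72]
t 23.55 dp [-0.0016, -0.001, 0.1031] rot [0.05, -0.21, 0.12] rows>= 3
```

View pics/w15.png

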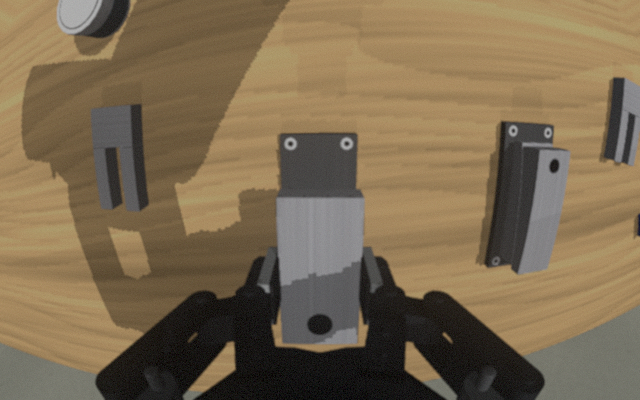

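```bash
python3 -c "
from h import *
d=load('w15')
A=onz(d,(279,133.3),.01);B=onz(d,(356,132.3),.01);print(A,B,np.linalg.norm(A-B))
S1=onz(d,(290.5,144),.01);S2=onz(d,(347,143.5),.01);print(S1,S2, np.linalg.norm(S1-S2))
u=np.array([np.cos(np.radians(-5.8)),np.sin(np.radians(-5.8))]); print('centre',((A+B)/2)[:2]+.056*u,'scr',((S1+S2)/2)[:2]+.0475*u)
v=(B-A)[:2]; print(np.degrees(np.arctan2(-v[0],v[1])));v=(S2-S1)[:2]; print(np.degrees(np.arctan2(-v[0],v[1])))
C=onz(d,(277.5,185),.01);D=onz(d,(357.5,185),.01);print(C,D)
v=(C-A)[:2];print(np.degrees(np.arctan2(v[1],v[0])));v=(D-B)[:2];print(np.degrees(np.arctan2(v[1],v[0])))
"
```

```text
[ 0.58216828 -0.11831156  0.01      ] [ 0.5876359  -0.05594658  0.01      ] 0.06260419614168455
[ 0.59203143 -0.10998976  0.01      ] [ 0.59622453 -0.06404108  0.01      ] 0.04613960206146934
centre [ 0.64061541 -0.09278822] scr [ 0.64138481 -0.09181559]
-5.01038942834919
-5.214148965483502
[ 0.62551357 -0.12528206  0.01      ] [ 0.63227561 -0.05789006  0.01      ]
-9.13571122520944
-2.4929049584294067
```

```bash
python3 -c "
from h import *
go(.6411,-.092,.191,174.3)"
```

```text
t 23.55 dp [-0.0008, -0.0016, 0.1021] rot [0.05, -0.21, 0.02] rows>= 3
```

Call:
drive_tool:
  dp:
    - [-0.001,-0.0016,0.04]
    - [-0.001,-0.0016,0.08]
    - [-0.001,-0.0016,0.098]
    - [-0.001,-0.0016,0.102]
    - [-0.001,-0.0016,0.102]
    - [-0.001,-0.0016,0.102]
  rot:
    - [0,-0.2,0]
    - [0,-0.2,0]
    - [0,-0.2,0]
    - [0,-0.2,0]
    - [0,-0.2,0]
    - [0,-0.2,0]
  claw: [1,1,1,1,1,1]

```text
time_s: 24.15
tool_pos: [0.6422, -0.0919, 0.1926]
tool_rot: [0.155, 3.135, 0.001]
force: [-0.0, -0.0, -5.3]
finger_gap: 0.0384
```

```bash
python3 -c "
from h import *
st();go(.6413,-.092,.1855,174.3)"
```

```text
t 24.15 p [ 0.6422 -0.0919  0.1926] yaw 174.35 z [ 2.6e-03  3.0e-04 -1.0e+00] F [-0.  -0.  -5.3] gap 0.0384 q [-0.25  0.66  1.58  0.    0.9  -1.72]
t 24.15 dp [0.0009, -0.0002, 0.0071] rot [0.03, 0.15, 0.05] rows>= 1
```

Call:
drive_tool:
  dp:
    - [0.001,0,0.003]
    - [0.001,0,0.005]
    - [0.001,0,0.0065]
    - [0.001,0,0.0075]
    - [0.001,0,0.0075]
    - [0.001,0,0.0075]
  rot:
    - [0,0.15,0]
    - [0,0.15,0]
    - [0,0.15,0]
    - [0,0.15,0]
    - [0,0.15,0]
    - [0,0.15,0]
  claw: [1,1,1,1,1,1]

```text
time_s: 24.75
tool_pos: [0.6414, -0.0919, 0.1859]
tool_rot: [0.155, 3.137, 0.001]
force: [-2.2, 0.2, 5.2]
finger_gap: 0.0382
```

```bash
python3 -c "
from h import *
st()"
```

```text
t 24.75 p [ 0.6414 -0.0919  0.1859] yaw 174.35 z [ 6.e-04  4.e-04 -1.e+00] F [-2.2  0.2  5.2] gap 0.0382 q [-0.25  0.67  1.59  0.    0.89 -1.72]
```

Call:
drive_tool:
  dp:
    - [0,0,0]
    - [0,0,0]
    - [0,0,0]
    - [0,0,0]
    - [0,0,0]
    - [0,0,-0.03]
    - [0,0,-0.07]
    - [0,0,-0.12]
    - [-0.03,0,-0.15]
    - [-0.05,0,-0.15]
    - [-0.05,0,-0.15]
    - [-0.05,0,-0.15]
  rot:
    - [0,0,0]
    - [0,0,0]
    - [0,0,0]
    - [0,0,0]
    - [0,0,0]
    - [0,0,0]
    - [0,0,0]
    - [0,0,0]
    - [0,0,0]
    - [0,0,0]
    - [0,0,0]
    - [0,0,0]
  claw: [0,-1,-1,-1,-1,-1,-1,-1,-1,-1,-1,-1]

```text
time_s: 25.95
tool_pos: [0.6905, -0.0967, 0.3351]
tool_rot: [-0.155, -3.136, -0.001]
force: [-0.3, 0.9, 0.6]
finger_gap: 0.0857
```

```bash
python3 -c "
from h import *
st(); d=grab('wrist','w16'); go(.605,.398,.28,178.6)
g=cv2.cvtColor(d['image'],cv2.COLOR_BGR2GRAY)
print(g[85:125,325].tolist());print(g[180:225,325].tolist());print(g[160,280:360].tolist())"
```

```text
t 25.95 p [ 0.6905 -0.0967  0.3351] yaw 174.36 z [-1.3e-03  7.0e-04 -1.0e+00] F [-0.3  0.9  0.6] gap 0.0857 q [-0.24  0.56  1.36  0.    1.23 -1.71]
t 26.0 dp [0.1331, 0.4838, 0.0554] rot [0.05, -0.15, -4.25] rows>= 11
[69, 70, 67, 70, 69, 65, 72, 94, 124, 145, 149, 144, 145, 140, 138, 147, 141, 147, 142, 144, 145, 146, 142, 148, 141, 142, 140, 145, 142, 146, 140, 140, 144, 145, 144, 137, 144, 142, 141, 141]
[102, 71, 60, 64, 63, 66, 62, 62, 65, 79, 110, 123, 119, 124, 119, 116, 117, 117, 119, 120, 120, 123, 127, 123, 120, 118, 121, 119, 122, 124, 134, 126, 131, 128, 124, 122, 123, 124, 128, 130, 134, 132, 136, 138, 136]
[137, 138, 130, 122, 101, 92, 88, 78, 68, 59, 49, 46, 51, 57, 43, 46, 67, 101, 124, 131, 135, 139, 134, 135, 134, 135, 138, 135, 137, 134, 137, 137, 133, 123, 108, 87, 73, 52, 52, 44, 46, 45, 58, 78, 108, 128, 132, 136, 136, 133, 135, 137, 135, 134, 132, 136, 136, 140, 138, 142, 139, 119, 82, 68, 60, 66, 65, 64, 64, 66, 65, 63, 77, 106, 124, 132, 131, 134, 129, 130]
```

View pics/w16.png

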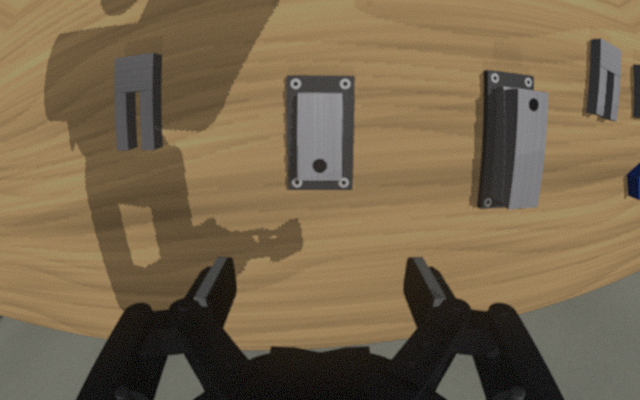

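Call:
drive_tool:
  dp:
    - [0.133,0.484,0]
    - [0.133,0.484,0]
    - [0.133,0.484,0]
    - [0.133,0.484,0]
    - [0.133,0.484,0]
    - [0.133,0.484,0]
    - [0.133,0.484,0.02]
    - [0.133,0.484,0.055]
    - [0.133,0.484,0.055]
    - [0.133,0.484,0.055]
    - [0.133,0.484,0.055]
    - [0.133,0.484,0.055]
    - [0.133,0.484,0.055]
    - [0.133,0.484,0.055]
  rot:
    - [0,0,-4.2]
    - [0,0,-4.2]
    - [0,0,-4.2]
    - [0,0,-4.2]
    - [0,0,-4.2]
    - [0,0,-4.2]
    - [0,0,-4.2]
    - [0,0,-4.2]
    - [0,0,-4.2]
    - [0,0,-4.2]
    - [0,0,-4.2]
    - [0,0,-4.2]
    - [0,0,-4.2]
    - [0,0,-4.2]
  claw: [-1,-1,-1,-1,-1,-1,-1,-1,-1,-1,-1,-1,-1,-1]

```text
time_s: 27.4
tool_pos: [0.6056, 0.3964, 0.2808]
tool_rot: [-0.042, -3.139, -0.001]
force: [1.4, -0.4, -0.2]
finger_gap: 0.0851
```

```bash
python3 -c "
from h import *
st(); d=grab('wrist','w17')
m,cs=blobs(d,vmin=70)
for c in cs: print(c.mean(0).round(),[np.round(x,1) for x in rect(d,c,.02)])"
```

```text
t 27.4 p [0.6056 0.3964 0.2808] yaw 178.45 z [-2.3e-03  6.0e-04 -1.0e+00] F [ 1.4 -0.4 -0.2] gap 0.0851 q [ 0.48  0.64  1.33  0.    1.17 -1.06]
[ 34. 378.] [array([1029.2, -363.6]), array([798.2, 165.7]), np.float64(-64.9)]
[605. 373.] [array([1057.2, 1125.2]), array([819.6, 183.2]), np.float64(61.7)]
[ 54. 267.] [array([683.5,  72.7]), array([137.7,  48.4]), np.float64(-2.1)]
[322. 178.] [array([584.6, 398.3]), array([78.1, 40.3]), np.float64(-1.2)]
[620. 195.] [array([613.7, 756. ]), array([201.3,  31.9]), np.float64(17.3)]
[187. 179.] [array([579.8, 286.9]), array([101.1,  50.6]), np.float64(-9.6)]
[34. 37.] [array([417.9, 102.2]), array([129.2,  32.9]), np.float64(-88.3)]
```

View pics/w17.png

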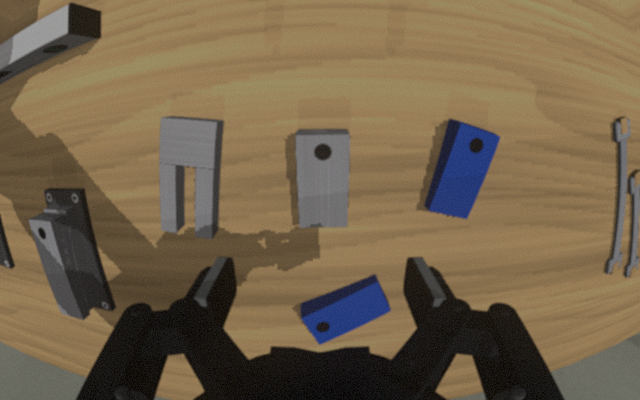

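```bash
python3 -c "
from h import *
d=load('w17'); print(onz(d,(322.5,152),.0237),onz(d,(426,211),.01),onz(d,(452,121),.02),onz(d,(217,237),.02))
go(.5865,.3983,.175,178.8)"
```

```text
[0.56221482 0.39899402 0.0237    ] [0.61653517 0.48689515 0.01      ] [0.53855699 0.50072865 0.02      ] [0.63150599 0.30769168 0.02      ]
t 27.45 dp [0.0191, 0.0013, 0.1061] rot [0.05, -0.11, -0.37] rows>= 3
```

Call:
drive_tool:
  dp:
    - [0.019,0.001,0.03]
    - [0.019,0.001,0.06]
    - [0.019,0.001,0.09]
    - [0.019,0.001,0.105]
    - [0.019,0.001,0.106]
    - [0.019,0.001,0.106]
    - [0.019,0.001,0.106]
    - [0.019,0.001,0.106]
    - [0.019,0.001,0.106]
    - [0.019,0.001,0.106]
    - [0.019,0.001,0.106]
    - [0.019,0.001,0.106]
    - [0.019,0.001,0.106]
  rot:
    - [0,-0.1,-0.4]
    - [0,-0.1,-0.4]
    - [0,-0.1,-0.4]
    - [0,-0.1,-0.4]
    - [0,-0.1,-0.4]
    - [0,-0.1,-0.4]
    - [0,-0.1,-0.4]
    - [0,-0.1,-0.4]
    - [0,-0.1,-0.4]
    - [0,-0.1,-0.4]
    - [0,-0.1,-0.4]
    - [0,-0.1,-0.4]
    - [0,-0.1,-0.4]
  claw: [-1,-1,-1,-1,-1,-1,0.5,1,1,1,1,1,1]
  force: 70

```text
time_s: 28.75
tool_pos: [0.5871, 0.3985, 0.1766]
tool_rot: [0.032, 3.14, 0.003]
force: [-0.2, 0.7, 6.5]
finger_gap: 0.0385
```

```bash
python3 -c "
from h import *
st()"
```

```text
t 28.75 p [0.5871 0.3985 0.1766] yaw 178.85 z [ 0.0019  0.0021 -1.    ] F [-0.2  0.7  6.5] gap 0.0385 q [ 0.5   0.74  1.43  0.    0.96 -1.05]
```

Call:
drive_tool:
  dp:
    - [0,0,-0.02]
    - [0,0,-0.05]
    - [0,0,-0.1]
    - [0,0,-0.12]
    - [0,0,-0.12]
    - [0,0,-0.12]
  rot:
    - [0,0,0]
    - [0,0,0]
    - [0,0,0]
    - [0,0,0]
    - [0,0,0]
    - [0,0,0]
  claw: [1,1,1,1,1,1]

```text
time_s: 29.35
tool_pos: [0.5862, 0.3979, 0.2955]
tool_rot: [0.031, 3.141, 0.002]
force: [-0.1, -0.8, -5.2]
finger_gap: 0.0381
```

```bash
python3 -c "
from h import *
st(); d=grab('wrist','w18'); g=cv2.cvtColor(d['image'],cv2.COLOR_BGR2GRAY); print(g[175:220,300].tolist())"
```

```text
t 29.35 p [0.5862 0.3979 0.2955] yaw 178.85 z [ 4.0e-04  1.2e-03 -1.0e+00] F [-0.1 -0.8 -5.2] gap 0.0381 q [ 0.5   0.61  1.36  0.    1.17 -1.05]
[124, 123, 123, 123, 127, 126, 127, 123, 131, 123, 110, 92, 77, 67, 73, 68, 67, 69, 70, 78, 77, 79, 78, 77, 77, 76, 78, 77, 76, 79, 79, 82, 109, 117, 122, 124, 120, 122, 121, 121, 121, 122, 120, 117, 119]
```

View pics/w18.png

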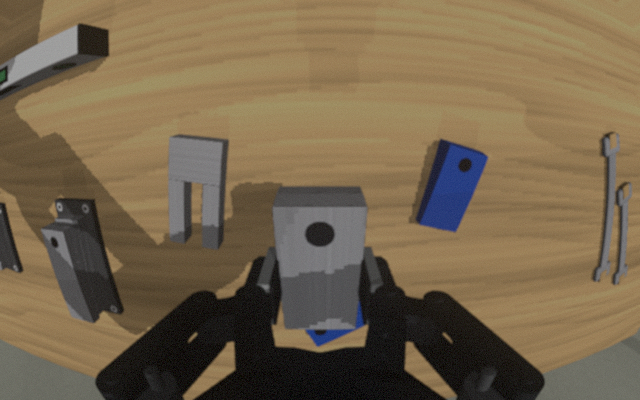

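```bash
python3 -c "
from h import *
d=load('w18'); s=np.array([.5862,.3979,.2955])
T=np.array([np.cos(np.radians(178.85)),np.sin(np.radians(178.85))])
for r,z in((206.5,.1449),(186.3,.1189),(234,.1189+.0237)): print((onz(d,(320,r),z)-s)[:2]@T)
# tilt: underside rises to +x world
goP((.642,-.092,.0501),.1766,0,174.3,-8.53)"
```

```text
0.038961512188561885
0.03994419458374095
0.025506975874011687
TCP [ 0.6159 -0.0894  0.2247]
t 29.4 dp [-0.0401, -0.4864, 0.0695] rot [0.34, -8.63, 4.54] rows>= 10
```

Call:
drive_tool:
  dp:
    - [-0.04,-0.486,0]
    - [-0.04,-0.486,0]
    - [-0.04,-0.486,0]
    - [-0.04,-0.486,0]
    - [-0.04,-0.486,0]
    - [-0.04,-0.486,0]
    - [-0.04,-0.486,0]
    - [-0.04,-0.486,0]
    - [-0.04,-0.486,0]
    - [-0.04,-0.486,0]
    - [-0.04,-0.486,0.02]
    - [-0.04,-0.486,0.05]
    - [-0.04,-0.486,0.07]
    - [-0.04,-0.486,0.07]
    - [-0.04,-0.486,0.07]
    - [-0.04,-0.486,0.07]
  rot:
    - [0,-2,4.5]
    - [0.1,-4,4.5]
    - [0.2,-6,4.5]
    - [0.3,-8.6,4.5]
    - [0.3,-8.6,4.5]
    - [0.3,-8.6,4.5]
    - [0.3,-8.6,4.5]
    - [0.3,-8.6,4.5]
    - [0.3,-8.6,4.5]
    - [0.3,-8.6,4.5]
    - [0.3,-8.6,4.5]
    - [0.3,-8.6,4.5]
    - [0.3,-8.6,4.5]
    - [0.3,-8.6,4.5]
    - [0.3,-8.6,4.5]
    - [0.3,-8.6,4.5]
  claw: [1,1,1,1,1,1,1,1,1,1,1,1,1,1,1,1]

```text
time_s: 31.0
tool_pos: [0.6163, -0.0889, 0.2246]
tool_rot: [0.147, 2.989, -0.01]
force: [0.2, 0.0, -5.3]
finger_gap: 0.0386
```

```bash
python3 -c "
from h import *
st(); grab('wrist','w19');grab('side','d19'); goP((.6428,-.092,.0322),.1766,0,174.35,-8.53)
d=load('d19'); cv2.imwrite('pics/d19z.png',cv2.resize(d['image'][130:210,260:380],None,fx=6,fy=6,interpolation=cv2.INTER_CUBIC))"
```

```text
t 31.0 p [ 0.6163 -0.0889  0.2246] yaw 174.36 z [ 0.1478 -0.0141 -0.9889] F [ 0.2  0.  -5.3] gap 0.0386 q [-0.26  0.56  1.7   0.04  0.74 -1.76]
TCP [ 0.6167 -0.0894  0.2068]
t 31.1 dp [0.0025, -0.0004, 0.0183] rot [0.02, 0.1, 0.01] rows>= 1
```

View pics/w19.png

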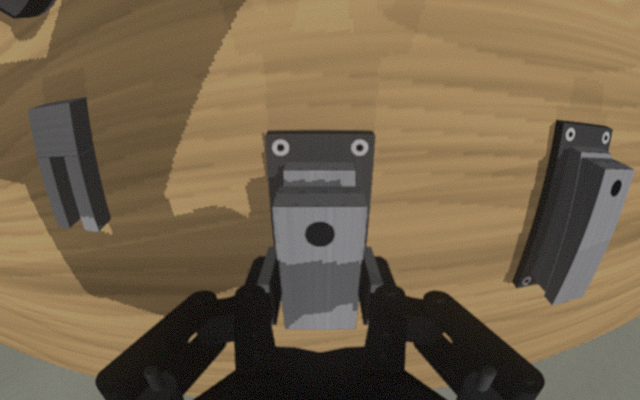

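View pics/d19z.png

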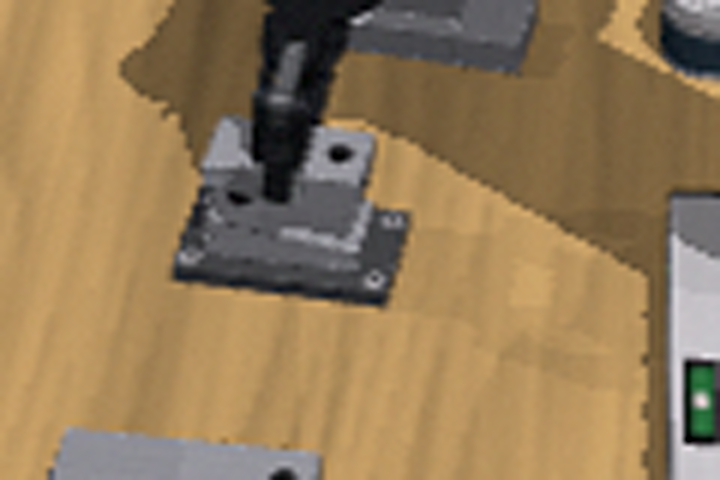

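Call:
drive_tool:
  dp:
    - [0.0015,-0.0004,0.009]
    - [0.002,-0.0004,0.014]
    - [0.0025,-0.0004,0.017]
    - [0.0026,-0.0004,0.019]
    - [0.0028,-0.0004,0.02]
    - [0.0029,-0.0004,0.021]
    - [0.0029,-0.0004,0.021]
    - [0.0029,-0.0004,0.021]
  rot:
    - [0,0.1,0]
    - [0,0.1,0]
    - [0,0.1,0]
    - [0,0.1,0]
    - [0,0.1,0]
    - [0,0.1,0]
    - [0,0.1,0]
    - [0,0.1,0]
  claw: [1,1,1,1,1,1,1,1]

```text
time_s: 31.9
tool_pos: [0.6166, -0.0893, 0.2047]
tool_rot: [0.147, 2.989, -0.011]
force: [-4.1, -0.2, 4.1]
finger_gap: 0.0385
```

```bash
python3 -c "
from h import *
st(); goP((.6428,-.092,.0302),.1766,0,174.35,-8.53)"
```

```text
t 31.9 p [ 0.6166 -0.0893  0.2047] yaw 174.36 z [ 0.1475 -0.0143 -0.989 ] F [-4.1 -0.2  4.1] gap 0.0385 q [-0.26  0.59  1.71  0.04  0.7  -1.76]
TCP [ 0.6167 -0.0894  0.2048]
t 31.9 dp [-0.0002, -0.0001, -0.0001] rot [0.02, -0.01, 0.01] rows>= 1
```

Contact at the predicted pose. Release and back off.

Call:
drive_tool:
  dp:
    - [0,0,-0.0005]
    - [0,0,-0.0005]
    - [0,0,-0.0005]
    - [0,0,-0.0005]
    - [0,0,-0.0005]
    - [0,0,-0.03]
    - [0,0,-0.07]
    - [0,0,-0.11]
    - [-0.04,0,-0.14]
    - [-0.05,0,-0.14]
    - [-0.05,0,-0.14]
    - [-0.05,0,-0.14]
  rot:
    - [0,0,0]
    - [0,0,0]
    - [0,0,0]
    - [0,0,0]
    - [0,0,0]
    - [0,0,0]
    - [0,0,0]
    - [0,3,0]
    - [0,8.5,0]
    - [0,8.5,0]
    - [0,8.5,0]
    - [0,8.5,0]
  claw: [0,-1,-1,-1,-1,-1,-1,-1,-1,-1,-1,-1]

```text
time_s: 33.1
tool_pos: [0.6444, -0.092, 0.3491]
tool_rot: [-0.154, -3.137, -0.001]
force: [-0.1, 0.5, -0.7]
finger_gap: 0.0857
```

```bash
python3 -c "
from h import *
st(); d=grab('wrist','w20'); grab('side','d20');e=load('d20'); cv2.imwrite('pics/d20z.png',cv2.resize(e['image'][130:250,240:400],None,fx=4.5,fy=4.5,interpolation=cv2.INTER_CUBIC))
g=cv2.cvtColor(d['image'],cv2.COLOR_BGR2GRAY)
print(g[90:130,330].tolist());print(g[170:230,330].tolist());print(g[160,280:360].tolist())"
```

```text
t 33.1 p [ 0.6444 -0.092   0.3491] yaw 174.38 z [-1.3e-03  7.0e-04 -1.0e+00] F [-0.1  0.5 -0.7] gap 0.0857 q [-0.25  0.48  1.46  0.    1.21 -1.72]
[123, 124, 131, 128, 124, 125, 125, 124, 127, 126, 124, 129, 129, 127, 118, 120, 122, 121, 125, 124, 126, 129, 127, 125, 127, 128, 120, 123, 125, 119, 119, 104, 78, 65, 63, 61, 68, 63, 59, 63]
[126, 127, 128, 127, 129, 127, 129, 130, 127, 125, 128, 126, 123, 127, 125, 127, 126, 127, 128, 129, 125, 125, 129, 127, 125, 127, 129, 126, 130, 128, 129, 126, 127, 128, 126, 123, 127, 129, 127, 129, 124, 124, 124, 124, 129, 125, 127, 128, 124, 122, 129, 127, 127, 124, 125, 122, 111, 104, 113, 118]
[128, 118, 101, 95, 92, 94, 92, 95, 87, 61, 56, 53, 53, 47, 44, 54, 79, 116, 128, 128, 126, 124, 124, 124, 122, 124, 125, 126, 123, 127, 125, 119, 104, 68, 41, 35, 37, 39, 42, 36, 38, 36, 33, 38, 34, 43, 74, 107, 121, 125, 130, 125, 127, 131, 129, 125, 128, 126, 127, 125, 124, 111, 86, 70, 63, 65, 70, 64, 64, 64, 72, 98, 115, 129, 131, 130, 130, 129, 133, 130]
```

View pics/w20.png

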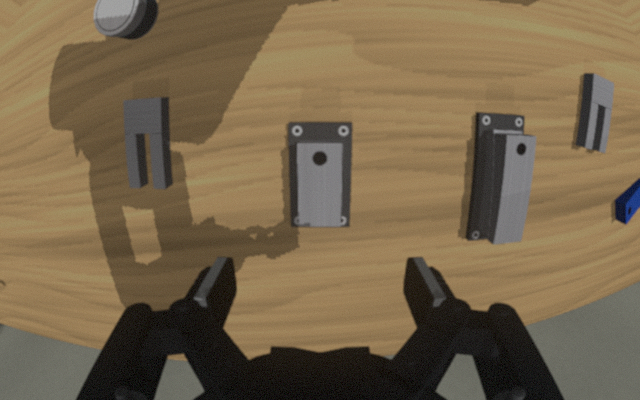

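View pics/d20z.png

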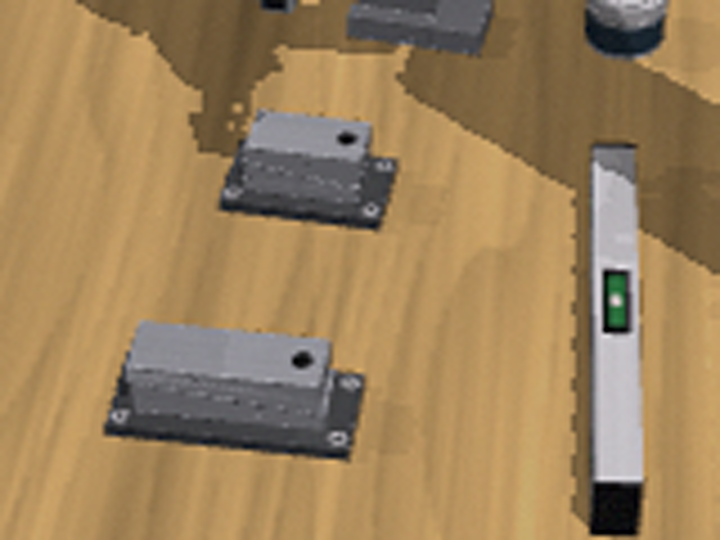

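```bash
python3 -c "
from h import *
d=load('w20'); a=onz(d,(328,142.3),.05);b=onz(d,(324,226.5),.05); print(a,b,(a+b)/2,np.linalg.norm(a-b))
a=onz(d,(296.6,160),.05);b=onz(d,(341.8,160),.05); print((a+b)/2,np.linalg.norm(a-b))
go(.47,.0,.37,91.8)"
```

```text
[ 0.60088085 -0.08104822  0.05      ] [ 0.67932868 -0.09195262  0.05      ] [ 0.64010477 -0.08650042  0.05      ] 0.0792020667110262
[ 0.6157296  -0.09018631  0.05      ] 0.039745377082825065
t 33.2 dp [0.1819, 0.0744, -0.0208] rot [-0.09, -0.19, 82.56] rows>= 10
```

Call:
drive_tool:
  dp:
    - [0.04,0.01,0]
    - [0.09,0.03,-0.01]
    - [0.13,0.05,-0.02]
    - [0.182,0.074,-0.02]
    - [0.182,0.074,-0.02]
    - [0.182,0.074,-0.02]
    - [0.182,0.074,-0.02]
    - [0.182,0.074,-0.02]
    - [0.182,0.074,-0.02]
    - [0.182,0.074,-0.02]
    - [0.182,0.074,-0.02]
    - [0.182,0.074,-0.02]
    - [0.182,0.074,-0.02]
  rot:
    - [0,0,8]
    - [0,0,16]
    - [0,0,24]
    - [0,0,32]
    - [0,0,40]
    - [0,0,48]
    - [0,0,56]
    - [0,0,64]
    - [0,0,72]
    - [0,0,80]
    - [0,0,82.5]
    - [0,0,82.5]
    - [0,0,82.5]
  claw: [-1,-1,-1,-1,-1,-1,-1,-1,-1,-1,-1,-1,-1]

```text
time_s: 34.5
tool_pos: [0.4691, -0.0004, 0.3685]
tool_rot: [-2.18, -2.256, 0.003]
force: [-0.9, 1.6, -0.3]
finger_gap: 0.0854
```

```bash
python3 -c "
from h import *
st(); d=grab('wrist','w21');st()"
```

```text
t 34.5 p [ 4.691e-01 -4.000e-04  3.685e-01] yaw 91.94 z [-0.0047  0.0014 -1.    ] F [-0.9  1.6 -0.3] gap 0.0854 q [-0.15  0.21  1.83  0.    1.11 -0.18]
t 34.55 p [ 4.692e-01 -4.000e-04  3.687e-01] yaw 91.93 z [-0.0044  0.0014 -1.    ] F [-0.5  0.7 -0.2] gap 0.0855 q [-0.15  0.21  1.83  0.    1.11 -0.18]
```

View pics/w21.png

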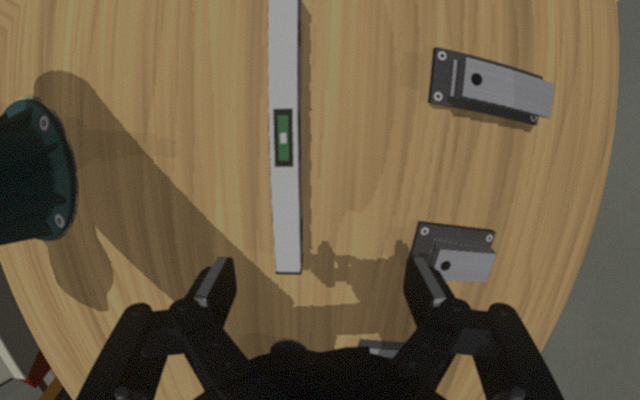

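```bash
python3 -c "
from h import *
d=load('w21'); g=cv2.cvtColor(d['image'],cv2.COLOR_BGR2GRAY); print(g[60,260:310].tolist()); print(g[200,260:312].tolist()); print(g[255:285,288].tolist())
E=onz(d,(288.5,271.5),.045); V=onz(d,(284,137),.045); print(E,V,np.linalg.norm(E-V), np.degrees(np.arctan2((V-E)[1],(V-E)[0])))
for z in(.045,.0475):
  for r,a,b in ((60,268.5,299),(200,273.5,300.5)): 
    A=onz(d,(a,r),z);B=onz(d,(b,r),z); print(A,B,np.linalg.norm(A-B))
s,e=load('s1'),load('d1')
X,er=tri([(s,(401/2.6+180,153/2.6+100)),(e,(377/2.4+220,256/2.4+90)),(d,(284,137))]); print('vial',X,er)
"
```

```text
[117, 114, 124, 124, 125, 127, 126, 127, 138, 152, 153, 155, 156, 151, 150, 156, 153, 155, 150, 155, 154, 151, 153, 155, 153, 156, 154, 151, 155, 153, 152, 155, 155, 154, 155, 149, 140, 113, 79, 65, 75, 80, 87, 90, 92, 91, 92, 88, 91, 106]
[125, 128, 129, 129, 131, 129, 134, 128, 128, 127, 124, 137, 149, 154, 150, 154, 157, 157, 158, 151, 155, 151, 153, 153, 151, 155, 155, 150, 156, 156, 157, 152, 159, 154, 152, 153, 153, 147, 129, 87, 76, 70, 82, 87, 91, 89, 91, 87, 91, 94, 113, 125]
[155, 153, 153, 153, 155, 149, 151, 155, 150, 151, 150, 152, 153, 154, 152, 148, 129, 87, 66, 91, 126, 132, 130, 131, 131, 129, 133, 131, 133, 129]
[ 0.43675666 -0.10215142  0.045     ] [0.43246844 0.04422561 0.045     ] 0.14643982954155146 91.67804071645395
[0.41637872 0.11759257 0.045     ] [0.4447966  0.11754623 0.045     ] 0.028417917706518796
[ 0.42209117 -0.01918627  0.045     ] [ 0.44927467 -0.01822497  0.045     ] 0.027200487825032003
[0.41680637 0.11728189 0.0475    ] [0.44498072 0.11723594 0.0475    ] 0.02817438825344412
[ 0.42246987 -0.01832482  0.0475    ] [ 0.44942042 -0.01737176  0.0475    ] 0.026967391227603447
vial [0.43269745 0.04589943 0.04990652] [np.float64(0.0018544060586567406), np.float64(0.0011598712349495583), np.float64(0.0010993220282990983)]
```

```bash
python3 -c "
from h import *
go(.4325,.0455,.25,91.9);go(.4325,.0455,.181,91.9)"
```

```text
t 34.55 dp [0.0469, -0.0346, 0.1189] rot [-0.25, -0.09, 0.03] rows>= 3
t 34.55 dp [0.0468, -0.0343, 0.1879] rot [-0.25, -0.09, 0.03] rows>= 4
```

Call:
drive_tool:
  dp:
    - [0.047,-0.0345,0.04]
    - [0.047,-0.0345,0.08]
    - [0.047,-0.0345,0.119]
    - [0.047,-0.0345,0.119]
    - [0.047,-0.0345,0.119]
    - [0.047,-0.0344,0.15]
    - [0.047,-0.0344,0.18]
    - [0.047,-0.0344,0.188]
    - [0.047,-0.0344,0.188]
    - [0.047,-0.0344,0.188]
  rot:
    - [-0.2,0,0]
    - [-0.2,0,0]
    - [-0.2,0,0]
    - [-0.2,0,0]
    - [-0.2,0,0]
    - [-0.2,0,0]
    - [-0.2,0,0]
    - [-0.2,0,0]
    - [-0.2,0,0]
    - [-0.2,0,0]
  claw: [-1,-1,-1,-1,-1,-1,-1,-1,-1,-1]
  force: 60

```text
time_s: 35.55
tool_pos: [0.4336, 0.0455, 0.1825]
tool_rot: [2.184, 2.258, 0.003]
force: [-0.0, -0.4, 0.3]
finger_gap: 0.0853
```

```bash
python3 -c "
from h import *
st();grab('wrist','w22');go(.4325,.0455,.181,91.9)"
```

```text
t 35.55 p [0.4336 0.0455 0.1825] yaw 91.93 z [ 0.0018  0.0013 -1.    ] F [-0.  -0.4  0.3] gap 0.0853 q [-0.05  0.49  2.07  0.    0.58 -0.09]
t 35.6 dp [-0.0, -0.0011, 0.0015] rot [0.13, -0.07, 0.03] rows>= 1
```

View pics/w22.png

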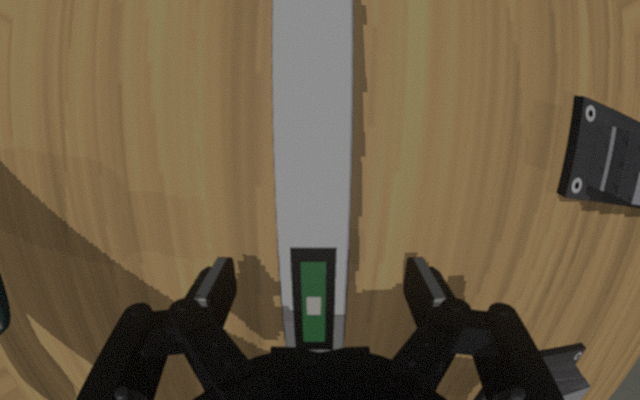

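Call:
drive_tool:
  dp:
    - [0,-0.001,0.001]
    - [0,-0.001,0.001]
    - [0,-0.001,0.001]
    - [0,-0.001,0.001]
    - [0,-0.001,0.001]
    - [0,-0.001,0.001]
    - [0,-0.001,0.001]
    - [0,-0.001,0.001]
    - [0,-0.001,0.001]
    - [0,-0.001,0.001]
  rot:
    - [0,0,0]
    - [0,0,0]
    - [0,0,0]
    - [0,0,0]
    - [0,0,0]
    - [0,0,0]
    - [0,0,0]
    - [0,0,0]
    - [0,0,0]
    - [0,0,0]
  claw: [-0.3,0.2,0.5,1,1,1,1,1,1,1]
  force: 60

```text
time_s: 36.6
tool_pos: [0.4321, 0.0455, 0.1818]
tool_rot: [2.184, 2.259, 0.003]
force: [-1.6, -0.7, 8.6]
finger_gap: 0.0277
```

```bash
python3 -c "
from h import *
st()"
```

```text
t 36.6 p [0.4321 0.0455 0.1818] yaw 91.93 z [ 0.0013  0.0014 -1.    ] F [-1.6 -0.7  8.6] gap 0.0277 q [-0.05  0.49  2.08  0.    0.57 -0.09]
```

Call:
drive_tool:
  dp:
    - [0,0,-0.02]
    - [0,0,-0.05]
    - [0,0,-0.1]
    - [0,0,-0.12]
    - [0,0,-0.12]
    - [0,0,-0.12]
  rot:
    - [0,0,0]
    - [0,0,0]
    - [0,0,0]
    - [0,0,0]
    - [0,0,0]
    - [0,0,0]
  claw: [1,1,1,1,1,1]

```text
time_s: 37.2
tool_pos: [0.4313, 0.0454, 0.3011]
tool_rot: [-2.183, -2.258, -0.002]
force: [0.1, -0.4, -6.2]
finger_gap: 0.0277
```

```bash
python3 -c "
from h import *
st();grab('wrist','w23');grab('side','d23');go(.6522,.0106,.30,84)"
```

```text
t 37.2 p [0.4313 0.0454 0.3011] yaw 91.93 z [ 6.0e-04  1.4e-03 -1.0e+00] F [ 0.1 -0.4 -6.2] gap 0.0277 q [-0.06  0.26  1.98  0.    0.9  -0.09]
t 37.3 dp [-0.0423, 0.2202, -0.0006] rot [-0.16, -0.08, 7.93] rows>= 5
```

View pics/d23.png

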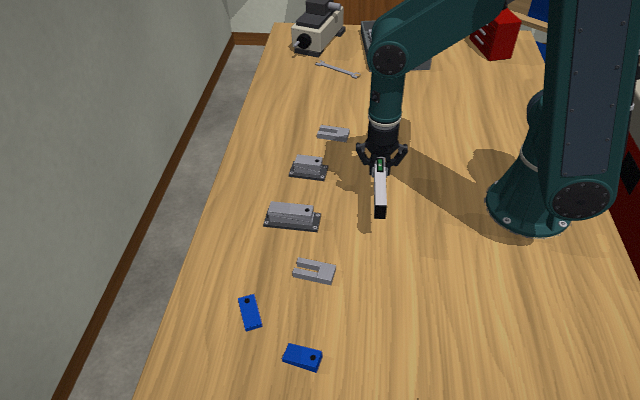

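View pics/w23.png

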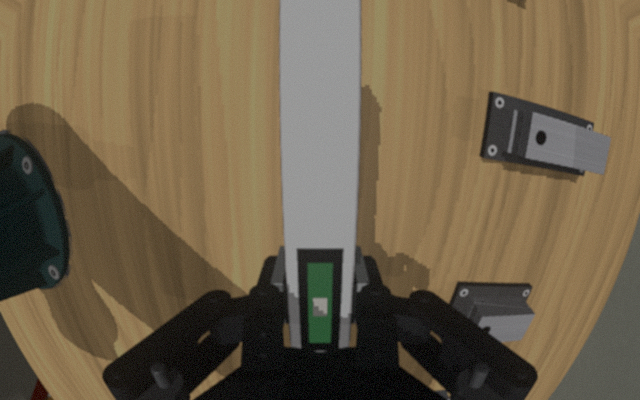

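Call:
drive_tool:
  dp:
    - [-0.042,0.22,0]
    - [-0.042,0.22,0]
    - [-0.042,0.22,0]
    - [-0.042,0.22,0]
    - [-0.042,0.22,0]
    - [-0.042,0.22,0]
    - [-0.042,0.22,0]
    - [-0.042,0.22,0]
    - [-0.042,0.22,0]
  rot:
    - [0,0,3]
    - [0,0,5]
    - [0,0,7.9]
    - [0,0,7.9]
    - [0,0,7.9]
    - [0,0,7.9]
    - [0,0,7.9]
    - [0,0,7.9]
    - [0,0,7.9]
  claw: [1,1,1,1,1,1,1,1,1]

```text
time_s: 38.2
tool_pos: [0.6506, 0.0112, 0.2984]
tool_rot: [-2.33, -2.1, 0.004]
force: [-1.6, 0.2, -5.3]
finger_gap: 0.0275
```

```bash
python3 -c "
from h import *
st();grab('wrist','w24');go(.6522,.0106,.237,84)"
```

```text
t 38.2 p [0.6506 0.0112 0.2984] yaw 84.04 z [-0.0055  0.0019 -1.    ] F [-1.6  0.2 -5.3] gap 0.0275 q [-0.09  0.53  1.5   0.    1.11  0.01]
t 38.25 dp [-0.0005, 0.0017, 0.0619] rot [-0.26, -0.07, 0.04] rows>= 2
```

View pics/w24.png

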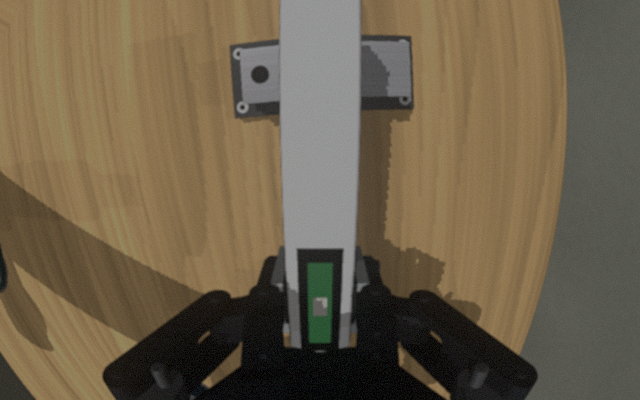

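Call:
drive_tool:
  dp:
    - [-0.0005,0.0017,0.03]
    - [-0.0005,0.0017,0.055]
    - [-0.0005,0.0017,0.062]
    - [-0.0005,0.0017,0.062]
    - [-0.0005,0.0017,0.062]
    - [-0.0005,0.0017,0.062]
  rot:
    - [-0.25,0,0]
    - [-0.25,0,0]
    - [-0.25,0,0]
    - [-0.25,0,0]
    - [-0.25,0,0]
    - [-0.25,0,0]
  claw: [1,1,1,1,1,1]

```text
time_s: 38.85
tool_pos: [0.653, 0.0105, 0.2385]
tool_rot: [2.333, 2.102, 0.004]
force: [-0.2, 0.7, -4.5]
finger_gap: 0.027
```

```bash
python3 -c "
from h import *
st();go(.6522,.0106,.2315,84)
grab('side','d25');e=load('d25'); cv2.imwrite('pics/d25z.png',cv2.resize(e['image'][120:250,240:400],None,fx=4.5,fy=4.5,interpolation=cv2.INTER_CUBIC))"
```

```text
t 38.85 p [0.653  0.0105 0.2385] yaw 84.04 z [ 0.0028  0.001  -1.    ] F [-0.2  0.7 -4.5] gap 0.027 q [-0.09  0.6   1.55  0.    0.99  0.01]
t 38.85 dp [-0.0, -0.0009, 0.007] rot [0.16, -0.07, 0.04] rows>= 1
```

View pics/d25z.png

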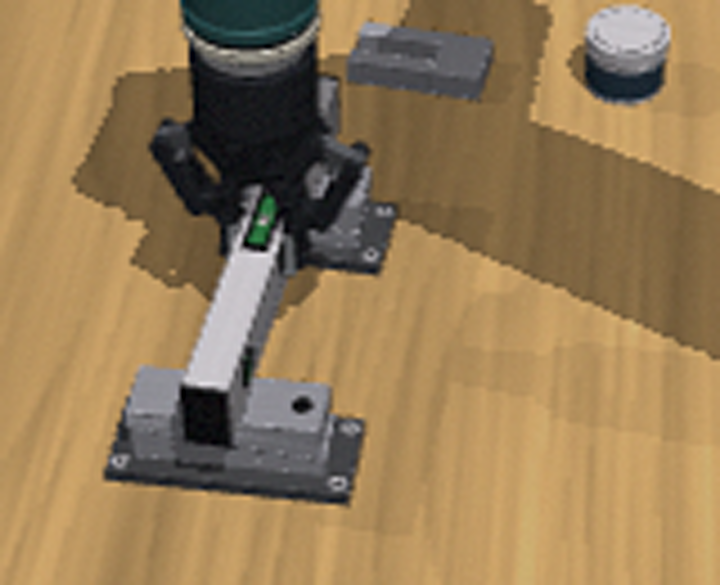

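Call:
drive_tool:
  dp:
    - [0,-0.001,0.003]
    - [0,-0.001,0.005]
    - [0,-0.001,0.0065]
    - [0,-0.001,0.0075]
    - [0,-0.001,0.0075]
    - [0,-0.001,0.0075]
  rot:
    - [0.15,0,0]
    - [0.15,0,0]
    - [0.15,0,0]
    - [0.15,0,0]
    - [0.15,0,0]
    - [0.15,0,0]
  claw: [1,1,1,1,1,1]

```text
time_s: 39.5
tool_pos: [0.652, 0.0106, 0.2319]
tool_rot: [-2.333, -2.102, -0.002]
force: [-2.8, -0.9, 4.8]
finger_gap: 0.0275
```

```bash
python3 -c "
from h import *
st(); print(observe()['ft_torque'])"
```

```text
t 39.5 p [0.652  0.0106 0.2319] yaw 84.04 z [ 4.0e-04  1.3e-03 -1.0e+00] F [-2.8 -0.9  4.8] gap 0.0275 q [-0.09  0.61  1.55  0.    0.98  0.01]
[0.20420574 0.55190164 0.00281286]
```

Call:
drive_tool:
  dp:
    - [0,0,-0.0005]
    - [0,0,-0.0005]
    - [0,0,-0.0005]
    - [0,0,-0.0005]
    - [0,0,-0.0005]
    - [0,0,-0.0005]
    - [0,0,-0.02]
    - [0,0,-0.06]
    - [0,0,-0.1]
    - [-0.02,-0.05,-0.12]
    - [-0.02,-0.1,-0.12]
    - [-0.02,-0.12,-0.12]
    - [-0.02,-0.12,-0.12]
    - [-0.02,-0.12,-0.12]
  rot:
    - [0,0,0]
    - [0,0,0]
    - [0,0,0]
    - [0,0,0]
    - [0,0,0]
    - [0,0,0]
    - [0,0,0]
    - [0,0,0]
    - [0,0,0]
    - [0,0,0]
    - [0,0,0]
    - [0,0,0]
    - [0,0,0]
    - [0,0,0]
  claw: [0,-0.5,-1,-1,-1,-1,-1,-1,-1,-1,-1,-1,-1,-1]

```text
time_s: 40.9
tool_pos: [0.5304, 0.003, 0.3523]
tool_rot: [2.334, 2.103, 0.003]
force: [1.0, -0.4, -0.0]
finger_gap: 0.0854
```

```bash
python3 -c "
from h import *
st();d=grab('wrist','w26');e=grab('side','d26'); s=grab('scene','s26');cv2.imwrite('pics/d26z.png',cv2.resize(e['image'][120:250,240:400],None,fx=4.5,fy=4.5,interpolation=cv2.INTER_CUBIC))
cv2.imwrite('pics/s26z.png',cv2.resize(s['image'][100:300,180:480],None,fx=2.6,fy=2.6,interpolation=cv2.INTER_CUBIC))"
```

```text
t 40.9 p [0.5304 0.003  0.3523] yaw 84.04 z [ 0.0017  0.0011 -1.    ] F [ 1.  -0.4 -0. ] gap 0.0854 q [-0.13  0.32  1.72  0.    1.1  -0.02]
```

View pics/d26z.png

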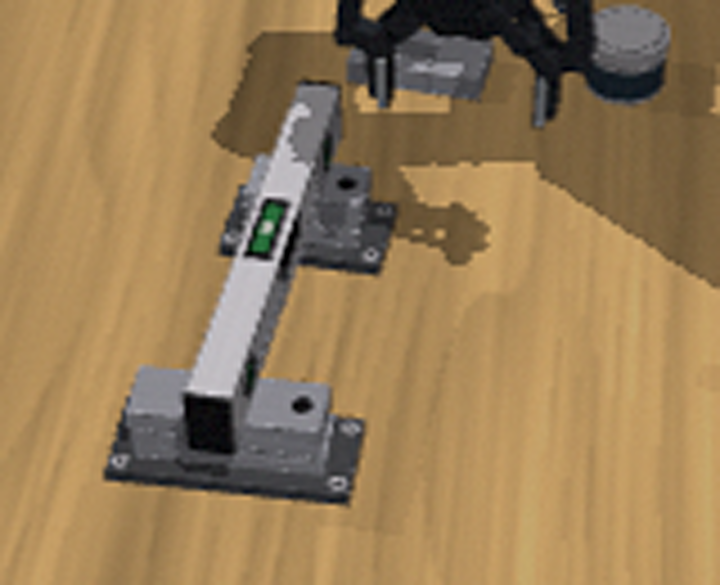

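View pics/s26z.png

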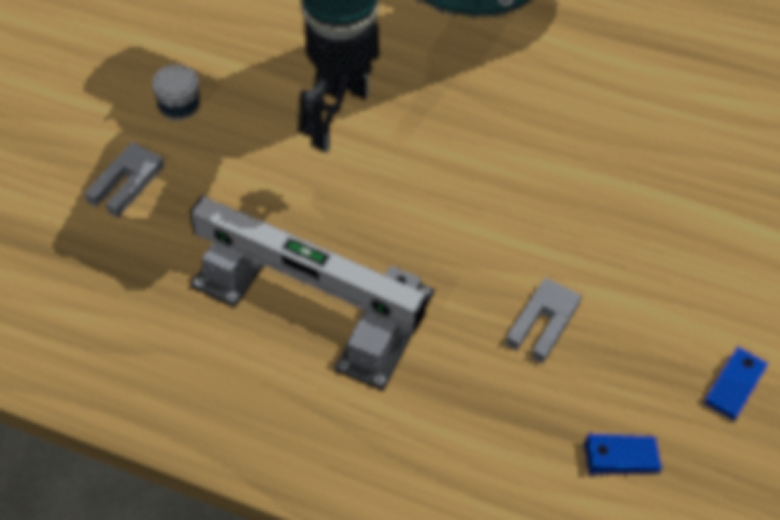

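View pics/w26.png

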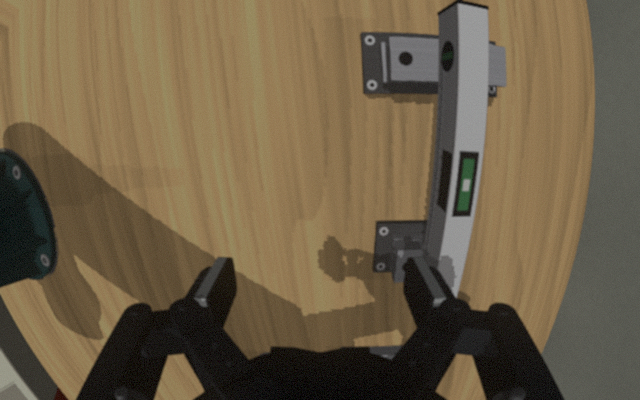

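```bash
python3 -c "
from h import *
d,e,s=load('w26'),load('d26'),load('s26')
print(onz(d,(466,186),.095))
print(tri([(d,(466,186)),(e,(268/4.5+240,229/4.5+120)),(s,(306/2.6+180,250/2.6+100))]))
A=onz(d,(442,11),.095);B=onz(d,(489,8),.095);print('end',A,B,np.linalg.norm(A-B)); print(np.linalg.norm((A+B)/2-onz(d,(466,186),.095)))
"
```

```text
[0.6522308  0.00763072 0.095     ]
(array([0.6511485 , 0.00991874, 0.09844181]), [np.float64(0.0012880453553180758), np.float64(0.000833723627958853), np.float64(0.001205701705041296)])
end [0.63872254 0.14761093 0.095     ] [0.68190358 0.15382775 0.095     ] 0.04362626204569654
0.14331670434385657
```

```bash
python3 -c "
from rig import close_job
print(close_job())"
```

```text
the job is handed in; nothing more can be done
None
```

I built both supports, set the spirit level across them and handed the job in at about 41 s on the robot clock.

- **Supports:** on each foot plate the two wedges lie head to tail and squarely along the plate. From above, both tops came out at full length: 120.6 mm on the long support and 79.2 mm on the short, cast at 50 mm height. Both are within about 1–2 mm of their plates' middles.
- **Level:** it stands upright on its narrow base across both supports and has been let go. I triangulated its vial at (0.651, 0.010, 0.098), against the planned mid-point (0.652, 0.011). The single wrist view put it 2–3 mm off along y.
- **Ends:** both stick out past the supports, about 25 mm beyond at the long-support end.
- **Contacts:** each placing first touched within about 0.5 mm of the expected height. Force readings, taken between moves, never exceeded 9 N on any axis.
- **Left alone:** I did not touch the packers, the tin or the blue look-alike wedges, and all are still standing in the last pictures.

**What disagreed:**
- The vial height came out about 3 mm higher than the 95 mm that sizes alone give. The same thing happened before the level was moved (50 against 45 mm), so I put it down to camera error.
- My first rough reading of the long wedges' positions was about 13 mm off. I corrected it from the wrist camera before gripping anything.

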